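Wedge the self-closing lamp cabinet open and fetch the vial

ROBOT

A 6-joint arm with a two-finger parallel gripper is mounted at the origin on a cart in front of the work surface, level with it; the furniture and walls round the work are solid. World frame = base frame: x ahead of the robot, y to its left, z up, the work surface at z = 0. Lengths are in m, angles in rad, forces in N, time in s.
With the tool pointing down it reaches from about 0.275 to 1 m from the base axis. Payload 8.4 kg.
Tool frame: the origin (TCP) lies between the finger pads; the fingertips stand 8 mm ahead of it and the grasp point (between the pads) lies 11 mm behind it; z points along the fingers, x is the direction in which the jaws open and shut, and the axes are right-handed (so a half turn about z gives the same grasp; the last joint's range is limited). The gripper opens to 85 mm and grips with 20 to 120 N. Pads are 22 mm wide; open, the fingers measure 114 mm over their backs; the gripper's body (76 mm by 85 mm) begins 54 mm behind the grasp point. The pads swing forward as they close: fully open they stand 13 mm farther back than shut.
Start: joints at [1.279, 0.353, 1.633, -0, 1.155, -0.002], TCP at [0.179, 0.599, 0.239] pointing down, gripper open.
Joint ranges: [-2.63, 2.63], [-0.92, 2.1], [0.06, 2.66], [-1.3, 4.44], [0, 2.69], [-3.02, 3.02]. Speed limits (rad/s): [2.22, 2.22, 2.79, 3.14, 3.14, 3.14].

INTERFACE

Orientations are given as a rotation vector (axis times angle).
In Python, from bench import r gives the robot as it stands.
- The arm moves only by the tool move_arm, never from a script. Its argument "commands" is a list of rows, each a list of 3 entries, a list of its own where there are three numbers: the shift along the tool's x, y, z in m, then the turn about the tool's z in rad, then the finger opening in m, from 0 to 0.0854. A call has 1 to 20 rows; each row is the pose to reach, as a shift and turn from the pose commanded when the call began, along the tool's axes at that moment; what a row does not reach only later rows make up. A row lasts 1/10 s, in which the tool goes at most 50 mm and 8.59 degrees, less where a joint would pass 70% of its speed; a pose out of reach is approached as far as the arm can. A call with a gripper value outside its range is refused whole. The fingers move at their own pace and stop on an object; "grip_force" is the grip in N (left out, the last holds). Time passes only in rows, so rows that repeat a pose let the fingers close. It gives the time, the measured TCP pose, the force and the opening at its end, in the units of the state.
- r.observe(): the state, without advancing time (a new reading comes with each control period).
- r.snapshot(name): name is "side" or "top"; returns the picture (384x512x3 uint8, red, green, blue); there is no depth.
- r.get_calibration(name): a dict with "K" (3x3 intrinsics, pixels), "k1" (the pictures are not rectified: a ray, as slopes to the right and down, at radius r is drawn at 1 + k1 r^2 times it, then the intrinsics apply), "camera_from_world" (4x4, takes a point from world to camera coordinates). Camera axes: x right, y down, z forward; pixel columns grow to the right and rows downward; lengths in m; the calibration is good to about 2 mm. A picture is of the moment at which its call begins. get_calibration takes no time and is no camera call.
- r.hand_in(): hands the job in, once; it reports no verdict.
The state is a dict: "time_s": time; "joint_pos": joint angles; "joint_vel": joint speeds; "tau": joint torques, N m; "tcp_pos": TCP position; "orientation": TCP orientation; "contact_force": force on the tool from outside, world axes, zero at the start; "moment": the same for the moment, N m; "width": opening from 0.0 (shut) to 1.0 (fully open).
Only numpy, scipy, OpenCV 4.12 (cv2) and the standard library are available. Lean on these libraries where they do the work, as an engineer would, in place of code of your own. Each camera call takes 0.05 s, during which the arm holds its last target.

TASK

Switch off the lamp of the white cabinet by sliding its small orange roof switch right across to the white dot, and only then pull the self-closing door open and push the orange wedge under it so that the door stays by itself at about a right angle or wider. Then reach in, take out the glass vial and stand it upright in the blue tray. Leave the door wedged, and do not disturb the jar in the cabinet or the Erlenmeyer flask beside it.

Things in the scene. Friction and masses are not known exactly. Their poses are not given: they have to be found in the camera images.
- cabinet: white lamp cabinet, fixed, 170 deep, 300 wide (walls 10 thick), roof top 250 above its origin and roof underside 240, inner floor top 34 above its origin; origin under the middle of the front opening, nominally at bench level; x points into the cabinet, y to the hinge side (left seen from the robot), z up. It stands on levelling feet, so its height (and the free gap under the door, 13 to 19 between bench and door) varies by up to 3 either way; the bench is at z = 0
- cabinet_floor (a point): point on the top of the cabinet's inner floor, 45 behind the front opening and midway across
- lamp_switch (a joint): slide switch on the roof: 0 = at the red dot (lamp on), 0.012 m = at the white dot (off); it moves along the cabinet's -y (away from the hinge side), over a detent of about 3 N (an over-centre spring, it snaps to the nearer end), and stays at either end
- switch_ridge (a point): middle of the top of the switch's orange ridge, which is 7 long in the sliding direction (y of the cabinet), 16 wide and 5 proud of the slide's flush plate (the flush plate is 4 above the roof, the ridge top 9 above); it lies 85 behind the front opening, 50 to the right of the middle; the point starts 6 to the left of mid-travel
- door (a joint): door angle, rad: 0 = shut, 1.57 = square to the front, stop at 1.8; opens towards the robot about an upright hinge at the cabinet's left (+y) front edge (clockwise from above). A spring closer with a damper pulls it shut: torque 0.05 N m at shut to 0.14 wide open, damping 5 N m s/rad, so that when let go it creeps shut at about 0.025 rad/s, and a fast pull meets more resistance
- door_hinge (a point): on the door's upright hinge axis, at the height of the door's top edge (250 above the cabinet's origin); the point's axes turn with the door: from the hinge the door extends along its -y, its outer face looks to its -x
- door_post (a point): upright round steel pull post on the door's top edge, 14 thick, standing 42 above the edge, 190 from the hinge; this point is on its axis 25 above the door's top edge (17 below the post's top). The door is a white frame with an amber pane, 290 wide and 14 thick (its inner face 3 and outer face 17 to the outer, -x, side of the hinge axis); its top edge is level with the roof, its lower edge 16 above the cabinet's origin
- wedge: loose orange door wedge, 150 long, 36 wide, 160 g; origin mid-underside, x to the thin nose (at +75, 4 high); ramp 105 long up to 30 high at x = -30, then a level ribbed grip block 30 high to the tail (-75). On the bench at the door's inner side, nose through under the door, its ramp jams and locks itself: the door keeps the angle of the first bite, pushing on hardly opens it
- vial: glass vial with white screw cap and pale blue filling, 28 thick, 98 high, 65 g, standing upright in the cabinet near the opening; origin at the centre of its underside
- tray: shallow blue square tray, 115 by 115, walls 4 thick and 14 high, floor about 4 thick, fixed on the bench; origin at the centre of its underside
- jar: small clear sample jar with white cap, 33 thick, 55 high, at the back of the cabinet on the hinge side; to be left alone; origin at the centre of its underside
- erlenmeyer: Erlenmeyer flask with foil cap, 64 wide, 104 high, to be left alone; origin at the centre of its underside
Not all that is in view belongs to the job. Several things have the shape of the wedge; the one meant has the colours described above.

How it is judged:
On the way, in this order (a step that is already met when the one before it is completed fails the run):
1. the lamp is switched off while the door is still shut (value of joint lamp_switch above 0.0095 m and value of joint door below 0.1 rad), for 0.2 s.
2. the door stands propped by the wedge alone, at 1.3 rad or wider, with the fingers off door and wedge (value of joint door above 1.3 rad and contact force between wedge and cabinet above 0.3 N and contact force between the fingers and cabinet below 0.1 N and contact force between the fingers and wedge below 0.1 N and velocity of joint door above -0.02 rad/s and x of vial in the frame of cabinet above 0.02 m), for 0.8 s.
3. the vial is brought out through the door opening (x of vial in the frame of cabinet below -0.02 m and height (world z) of vial above 0.025 m), for 0.05 s.
At the end, for the whole second after the job is handed in: The vial stands upright (0.15 rad) on the tray floor, within 45 mm of its middle both ways, at rest, released; the door rests at 1.3 rad or wider against the wedge (over 0.3 N), fingers off both; the switch is past 9.5 of its 12 mm (x of vial in the frame of tray between -0.045 and 0.045 m and y of vial in the frame of tray between -0.045 and 0.045 m and z of vial in the frame of tray below 0.012 m and angle between vial's own z axis and vertical below 0.15 rad and value of joint door above 1.3 rad and contact force between wedge and cabinet above 0.3 N and value of joint lamp_switch above 0.0095 m and linear speed of vial below 0.02 m/s and velocity of joint door between -0.02 and 0.02 rad/s and contact force between the fingers and vial below 0.05 N and contact force between the fingers and cabinet below 0.1 N and contact force between the fingers and wedge below 0.1 N); the robot touches nothing.
It fails at once if the door was opened with the lamp still on (value of joint door above 0.12 rad and value of joint lamp_switch below 0.006 m).
It fails at once if the vial was tipped over (angle between vial's own z axis and vertical above 0.7 rad).
It fails at once if the jar in the cabinet was disturbed (distance of jar from where it was at the start of the episode above 0.03 m).
It fails at once if the Erlenmeyer flask was disturbed (distance of erlenmeyer from where it was at the start of the episode above 0.03 m).
It also fails if it takes over 72 s, if anything falls off the work surface, if the arm or the gripper's body presses on something with over 40 N, if the wrist force passes 120 N, or if a joint passes its speed limit or range.

## Working session

There is one attempt and no reset: what is moved stays moved. The work goes in short steps, Python scripts to look and compute and a tool call to move; the robot and the scene stay as the last step left them, time stands still between calls to the robot, and variables do not carry over. Pictures are saved under pics/ and viewed, and the job is handed in when it is done.

Besides the shell and the picture viewer there is one more tool, called after "Emit:" as a command line: name --argument value ..., lists and objects as JSON in quotes. move_arm: Moves the arm, as the interface text tells. Its arguments: {"type":"object","properties":{"commands":{"type":"array","items":{"type":"array"}},"grip_force":{"type":"number"}},"required":["commands"]}

```bash
ls; mkdir -p pics
python3 - <<'E'
from bench import r
import cv2
o=r.observe()
for k,v in o.items(): print(k,v)
for n in("side","top"):
    im=r.snapshot(n); cv2.imwrite(f"pics/{n}0.png",im[:,:,::-1]); 
    c=r.get_calibration(n); print(n,c)
E
```

```text
pics
time_s 0.0
joint_pos [ 1.27856526e+00  3.53656318e-01  1.63415680e+00  2.81461029e-05
  1.15519418e+00 -2.38462936e-03]
joint_vel [ 0.00060081 -0.00025289  0.00028119 -0.00058635  0.00177565  0.00038067]
tau [-2.92674777e-03 -6.05267715e+01 -3.42070878e+01 -9.54729126e-05
  9.48868110e-03  2.79699054e-05]
tcp_pos [0.17847332 0.59847839 0.23854687]
orientation [ 2.51831799e+00  1.87683555e+00 -1.80849788e-03]
contact_force [ 0.76832698 -0.03099982 -0.01430683]
moment [ 0.07237804  0.01753037 -0.00403824]
width 1.0001546961082173
side {'K': array([[359.27137494,   0.        , 258.25987952],
       [  0.        , 359.27137494, 197.49161988],
       [  0.        ,   0.        ,   1.        ]]), 'k1': -0.05549205310661892, 'camera_from_world': array([[ 0.39353405, -0.91904367, -0.02212901, -0.32316618],
       [-0.36073025, -0.13223426, -0.9232485 ,  0.35720731],
       [ 0.84557947,  0.37131232, -0.38356553,  0.9225503 ],
       [ 0.        ,  0.        ,  0.        ,  1.        ]])}
top {'K': array([[410.13346682,   0.        , 253.64196032],
       [  0.        , 410.13346682, 190.58505026],
       [  0.        ,   0.        ,   1.        ]]), 'k1': -0.022068286169430885, 'camera_from_world': array([[ 3.53608245e-01, -9.35393612e-01,  4.98775610e-06,
        -3.29621619e-01],
       [-7.33279990e-01, -2.77206241e-01, -6.20851960e-01,
         4.92779765e-01],
       [ 5.80742340e-01,  2.19534714e-01, -7.83927831e-01,
         1.26082508e+00],
       [ 0.00000000e+00,  0.00000000e+00,  0.00000000e+00,
         1.00000000e+00]])}
```

View pics/side0.png

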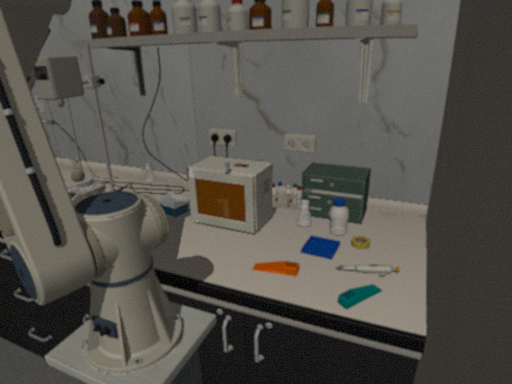

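View pics/top0.png

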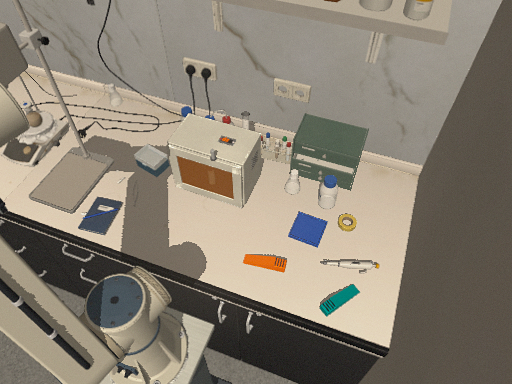

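The side view shows the cabinet at (230,192), an orange wedge at (277,268), the tray at (321,247), and a teal wedge-shaped thing at (360,295). The top view shows the same things. Next I'll enlarge these.

```bash
python3 - <<'E'
import cv2
t=cv2.imread("pics/top0.png"); s=cv2.imread("pics/side0.png")
def crop(im,x0,y0,w,h,f,name):
    cv2.imwrite(name,cv2.resize(im[y0:y0+h,x0:x0+w],None,fx=f,fy=f,interpolation=cv2.INTER_CUBIC))
crop(t,160,105,110,105,7,"pics/t_cab.png") 
crop(t,230,210,160,110,5,"pics/t_wedge.png")
crop(s,180,145,110,95,7,"pics/s_cab.png") if 0 else crop(s,180,150,110,85,7,"pics/s_cab.png")
crop(s,240,190,160,120,5,"pics/s_wedge.png")
E
python3 - <<'E'
import cv2
t=cv2.imread("pics/top0.png")
im=t[105:205,160:270]
cv2.imwrite("pics/t_cab.png",cv2.resize(im,None,fx=6,fy=6,interpolation=cv2.INTER_CUBIC))
E
```

```text
(no output)
```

View pics/t_cab.png

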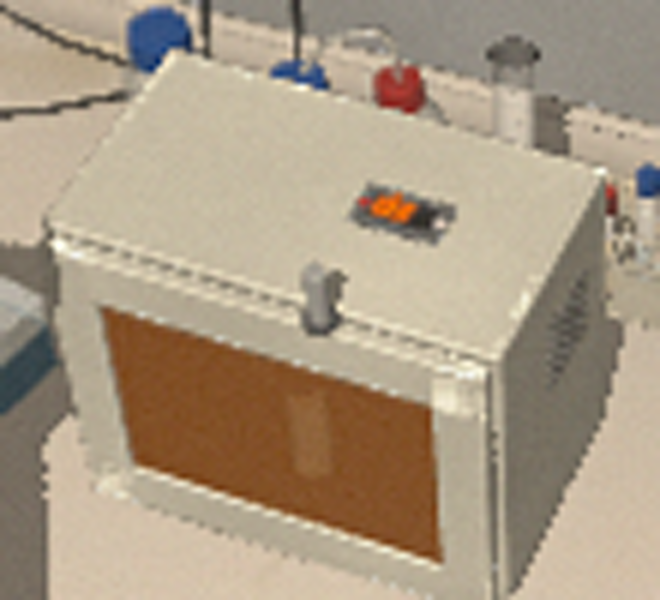

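View pics/t_wedge.png

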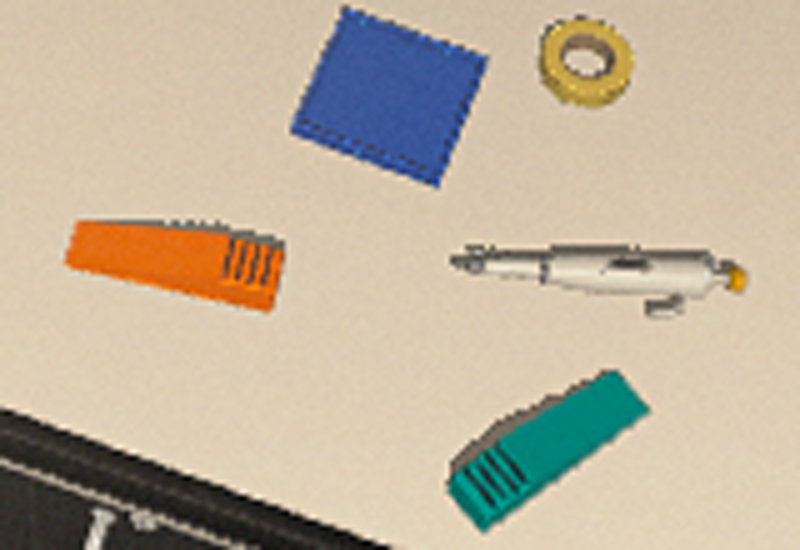

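View pics/s_cab.png

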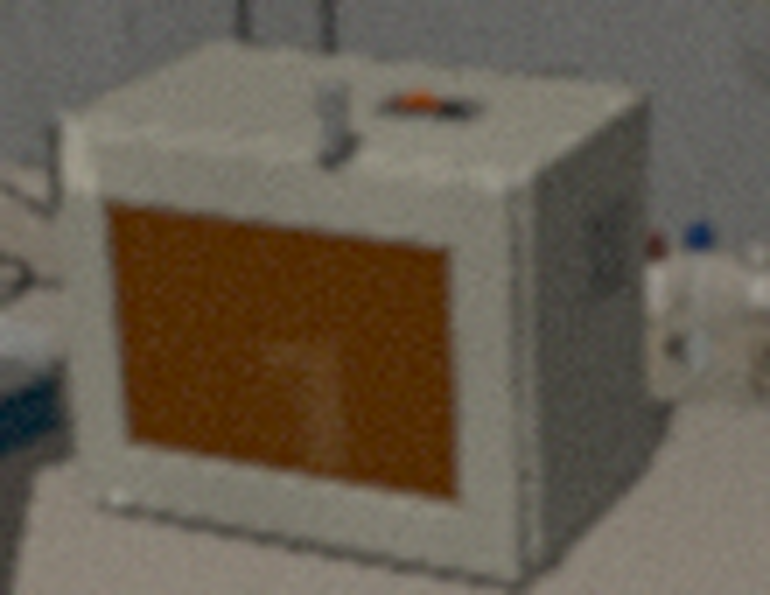

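View pics/s_wedge.png

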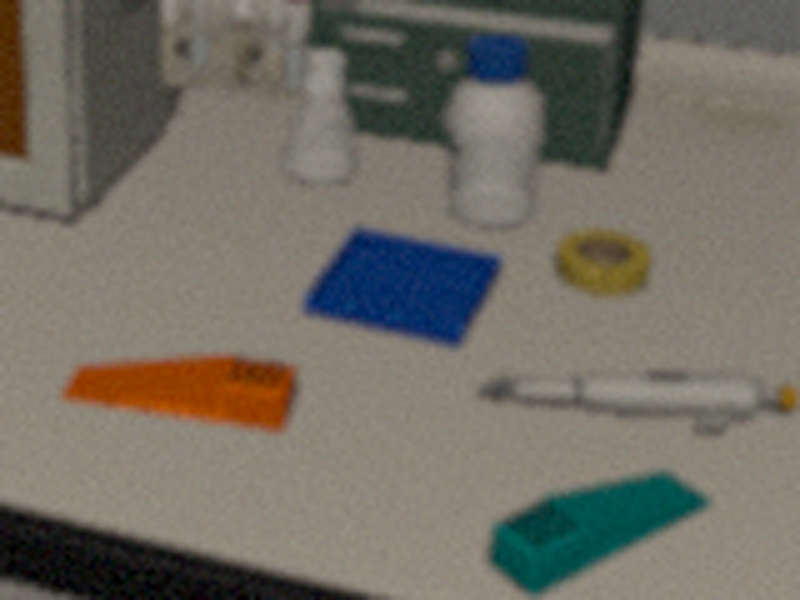

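Candidates for the wedge in the top view: the orange one at (266,263), and the teal one at (340,300), which is a decoy. I choose the orange one; the crop confirms an orange ramp with its nose to the left and the ribbed grip to the right. The vial shows through the pane at about (212,177). The grey post is at (213,155), the switch at (225,139), and the Erlenmeyer at (293,182).

```bash
cat > h.py <<'E'
import numpy as np, cv2
from bench import r
from scipy.optimize import least_squares
C={n:r.get_calibration(n) for n in("side","top")}
def proj(n,P):
    c=C[n]; P=np.atleast_2d(P); T=c["camera_from_world"]; q=P@T[:3,:3].T+T[:3,3]
    s=q[:,:2]/q[:,2:]; s=s*(1+c["k1"]*(s**2).sum(1,keepdims=True))
    return s*c["K"][0,0]+c["K"][:2,2]
def ray(n,uv):
    c=C[n]; d=(np.array(uv,float)-c["K"][:2,2])/c["K"][0,0]; s=d.copy()
    for _ in range(20): s=d/(1+c["k1"]*(s@s))
    T=c["camera_from_world"];R=T[:3,:3]
    return -R.T@T[:3,3], R.T@np.r_[s,1]
def onz(n,uv,z):
    o,d=ray(n,uv); return o+d*(z-o[2])/d[2]
def fp(P,pose):
    x,y,a,z=pose;P=np.atleast_2d(P);c,s=np.cos(a),np.sin(a)
    return np.c_[x+c*P[:,0]-s*P[:,1],y+s*P[:,0]+c*P[:,1],z+P[:,2]]
def cr(uv,f,o): return (np.array(uv)+.5)/f-.5+np.array(o)
def fit(obs,x0,fixz=False):
    # obs list (cam,pt,uv)
    def f(p):
        q=p if not fixz else np.r_[p,0.]
        return np.concatenate([(proj(n,fp(P,q))[0]-uv) for n,P,uv in obs])
    s=least_squares(f,x0[:3] if fixz else x0,loss="soft_l1")
    return s.x,f(s.x).reshape(-1,2)
def shot(n,name,box=None,f=1):
    im=r.snapshot(n)[:,:,::-1]; cv2.imwrite(f"pics/{name}_full.png",im)
    if box:
        x,y,w,h=box; im=cv2.resize(im[y:y+h,x:x+w],None,fx=f,fy=f,interpolation=cv2.INTER_CUBIC)
        cv2.imwrite(f"pics/{name}.png",im)
E
python3 - <<'E'
from h import *
T=lambda u,v:cr((u,v),6,(160,105)); S=lambda u,v:cr((u,v),7,(180,150))
obs=[("top",(.17,.15,.25),T(172,55)),("top",(.17,-.15,.25),T(605,172)),("top",(0,-.15,.25),T(497,357)),
("top",(0,-.15,0),T(508,597)),("top",(.085,-.044,.259),T(392,207)),("top",(-.01,-.04,.292),T(318,268)),("top",(-.01,-.04,.25),T(318,327)),
("side",(.17,.15,.25),S(215,45)),("side",(.17,-.15,.25),S(648,97)),("side",(0,-.15,.25),S(542,183)),("side",(0,-.15,0),S(540,580)),("side",(.085,-.044,.259),S(420,99)),("side",(-.01,-.04,.292),S(332,87)),("side",(-.01,-.04,.25),S(332,160))]
p,e=fit(obs,[.6,.3,0,0.])
print(p.round(4));print(e.round(1))
W=lambda u,v:cr((u,v),5,(230,210)); V=lambda u,v:cr((u,v),5,(240,190))
h=.018
# wedge: nose +75
obs=[("top",(.075,h,.004),W(66,264)) if 0 else ("top",(.075,-h,.0),W(80,222)),("top",(.075,h,0),W(66,268)),("top",(-.075,h,0),W(272,313)),("top",(-.075,-h,.03),W(286,243)),("top",(-.075,h,.03),W(275,287)),("top",(-.03,-h,.03),W(232,238)),
("side",(.075,h,0),V(64,397)),("side",(-.075,h,0),V(284,432)),("side",(-.075,-h,.03),V(297,365)),("side",(-.075,h,.03),V(288,403)),("side",(.075,-h,.004),V(82,367))]
g=onz("top",(266,263),.01);print(g)
for yaw in(1,2,3):
    q,e=fit(obs,[g[0],g[1],yaw],True);print("wedge",q.round(4),np.abs(e).max())
print(e.round(1))
t=[onz("top",W(*a),.014) for a in((344,6),(490,57),(440,188),(290,132))]
s=[onz("side",V(*a),.014) for a in((361,229),(500,258),(462,344),(305,310))]
print("tray",np.mean(t,0),np.mean(s,0));print(np.array(t).round(3),np.array(s).round(3))
print("erl", onz("side",V(320,165),0.02), onz("top",(292,188),0.01))
E
```

```text
[ 0.6199  0.0696 -0.0154 -0.0055]
[[-0.2 -1.1]
 [ 0.4 -0.7]
 [ 0.7  0.5]
 [ 0.2  3.3]
 [ 0.  -0.6]
 [-0.6  0.2]
 [ 0.3 -1.2]
 [-1.1 -0.1]
 [ 0.3 -0.7]
 [-1.9 -0.2]
 [-0.   3.1]
 [ 0.1  0.1]
 [-0.1  0.4]
 [ 0.5  0.6]]
[ 0.40945822 -0.24393002  0.01      ]
wedge [ 0.4133 -0.2373  1.6809] 1.7276128820232088
wedge [ 0.4133 -0.2373  1.6809] 1.7276128799260846
wedge [ 0.4133 -0.2373  1.6809] 1.7276129245373113
[[-0.2 -0.1]
 [-0.1 -0.6]
 [ 0.3 -0.1]
 [ 0.1  0.8]
 [ 0.2  1. ]
 [-1.7 -1. ]
 [ 0.   0.7]
 [ 0.6  0.5]
 [ 0.4 -0. ]
 [-0.  -1.6]
 [-0.4 -0.1]]
tray [ 0.59770076 -0.34136354  0.014     ] [ 0.59323184 -0.34377611  0.014     ]
[[ 0.662 -0.285  0.014]
 [ 0.656 -0.402  0.014]
 [ 0.533 -0.397  0.014]
 [ 0.54  -0.281  0.014]] [[ 0.66  -0.291  0.014]
 [ 0.653 -0.399  0.014]
 [ 0.527 -0.399  0.014]
 [ 0.532 -0.286  0.014]]
erl [ 0.74256255 -0.23428481  0.02      ] [ 0.76399291 -0.22823894  0.01      ]
```

```bash
cat > cabfit.py <<'E'
from h import *
T=lambda u,v:cr((u,v),6,(160,105)); S=lambda u,v:cr((u,v),7,(180,150))
obs=[("top",(.17,.15,.25),T(172,55)),("top",(.17,-.15,.25),T(605,172)),("top",(0,-.15,.25),T(497,357)),
("top",(.085,-.044,.259),T(392,207)),("top",(-.01,-.04,.292),T(318,265)),("top",(-.01,-.04,.25),T(318,325)),
("side",(.17,.15,.25),S(215,43)),("side",(.17,-.15,.25),S(648,97)),("side",(.085,-.044,.259),S(420,99)),("side",(-.01,-.04,.292),S(332,85)),("side",(-.01,-.04,.25),S(332,160))]
p,e=fit(obs,[.6,.3,0,0.])
print(p.round(4));print(e.round(1))
E
python3 - <<'E'
from cabfit import *
def ov(n,im,box,f):
    im=cv2.imread(im);x,y,w,h=box;im=cv2.resize(im[y:y+h,x:x+w],None,fx=f,fy=f,interpolation=cv2.INTER_CUBIC)
    L=[]
    for z in(0,.25):
        q=[(0,.15,z),(.17,.15,z),(.17,-.15,z),(0,-.15,z)];L+=[(q[i],q[(i+1)%4],(0,0,255)) for i in range(4)]
    d=[(-.017,.15,.016),(-.017,.15,.25),(-.017,-.14,.25),(-.017,-.14,.016)];L+=[(d[i],d[(i+1)%4],(0,255,0)) for i in range(4)]
    L+=[((.085,-.0475,.259),(.085,-.0405,.259),(255,0,0)),((-.01,-.04,.25),(-.01,-.04,.292),(255,0,0))]
    for a,b,c in L:
        uv=(proj(n,fp([a,b],p))-np.array([x,y])+.5)*f-.5
        cv2.line(im,*[tuple(int(round(v)) for v in k) for k in uv],c,1)
    cv2.imwrite(f"pics/ov_{n}.png",im)
ov("top","pics/top0.png",(160,105,110,100),6);ov("side","pics/side0.png",(180,150,110,85),7)
E
```

```text
[ 0.6182  0.0695 -0.0234 -0.0045]
[[ 0.1 -1.1]
 [ 0.5 -0.3]
 [ 0.5  0.8]
 [-0.  -0.4]
 [-0.9  0.9]
 [ 0.1 -0.7]
 [-0.9  0.1]
 [ 0.3 -0.7]
 [ 0.1  0. ]
 [-0.4  0.6]
 [ 0.2  0.5]]
```

View pics/ov_top.png

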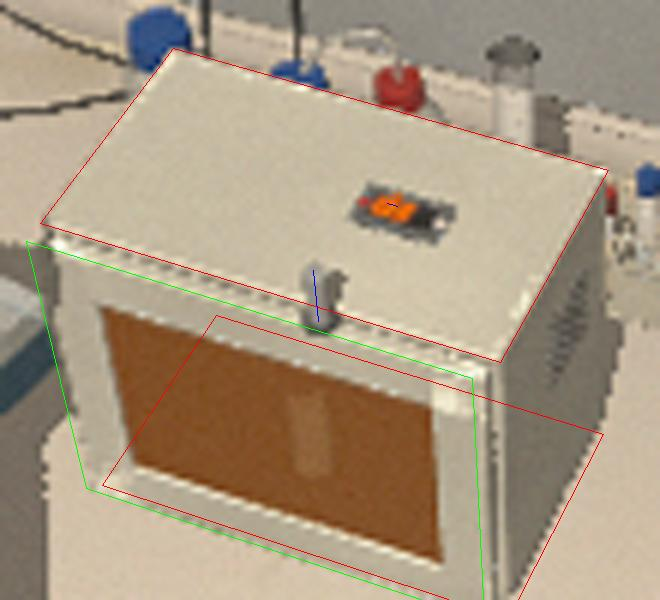

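View pics/ov_side.png

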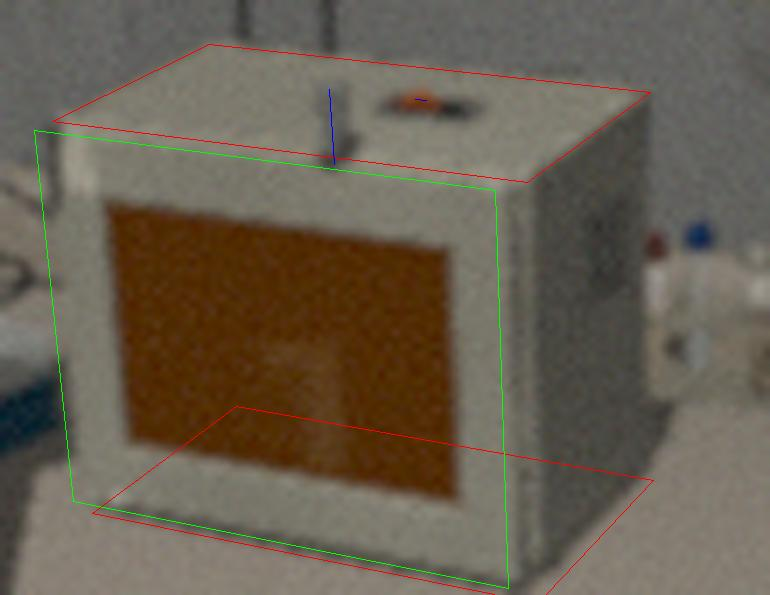

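```bash
cat > cabfit.py <<'E'
from h import *
T=lambda u,v:cr((u,v),6,(160,105)); S=lambda u,v:cr((u,v),7,(180,150))
hy=.145
obs=[("top",(.17,.15,.25),T(172,53)),("top",(.17,-.15,.25),T(607,172)),("top",(0,-.15,.25),T(498,357)),
("top",(.085,-.044,.259),T(392,207)),("top",(-.01,hy-.19,.292),T(320,265)),("top",(-.01,hy-.19,.25),T(318,327)),
("side",(.17,.15,.25),S(215,43)),("side",(.17,-.15,.25),S(648,95)),("side",(.085,-.044,.259),S(420,99)),("side",(-.01,hy-.19,.292),S(332,85)),("side",(-.01,hy-.19,.25),S(332,160)),
("top",(-.017,hy-.29,.25),T(488,376)),("top",(-.017,hy,.25),T(55,245)),("top",(-.017,hy,.016),T(98,490)),
("side",(-.017,hy-.29,.25),S(512,190)),("side",(-.017,hy-.29,.016),S(522,585)),("side",(-.017,hy,.016),S(95,502))]
p,e=fit(obs,[.6,.3,0,0.])
if __name__=="__main__":
    print(p.round(4));print(e.round(1))
    for n,q in dict(ridge=(.085,-.044,.259),post=(-.01,hy-.19,.275),hinge=(0,hy,.25)).items(): print(n,fp(q,p).round(4))
E
python3 cabfit.py
python3 - <<'E'
from cabfit import *
p0=p
def ov(n,im,box,f):
    im=cv2.imread(im);x,y,w,h=box;im=cv2.resize(im[y:y+h,x:x+w],None,fx=f,fy=f,interpolation=cv2.INTER_CUBIC)
    L=[]
    for z in(0,.25):
        q=[(0,.15,z),(.17,.15,z),(.17,-.15,z),(0,-.15,z)];L+=[(q[i],q[(i+1)%4],(0,0,255)) for i in range(4)]
    d=[(-.017,hy,.016),(-.017,hy,.25),(-.017,hy-.29,.25),(-.017,hy-.29,.016)];L+=[(d[i],d[(i+1)%4],(0,255,0)) for i in range(4)]
    L+=[((.085,-.0475,.259),(.085,-.0405,.259),(255,0,0)),((-.01,hy-.19,.25),(-.01,hy-.19,.292),(255,0,0))]
    for a,b,c in L:
        uv=(proj(n,fp([a,b],p))-np.array([x,y])+.5)*f-.5
        cv2.line(im,*[tuple(int(round(v)) for v in k) for k in uv],c,1)
    cv2.imwrite(f"pics/ov_{n}.png",im)
ov("top","pics/top0.png",(160,105,110,100),6);ov("side","pics/side0.png",(180,150,110,85),7)
# individual triangulation
from scipy.optimize import least_squares as ls
for nm,a,b,z in(("ridge",T(392,207),S(420,99),.259),("posttop",T(320,265),S(332,85),.292)):
    s=ls(lambda X:np.r_[proj("top",X)[0]-a,proj("side",X)[0]-b],[.6,.1,.25]);print(nm,s.x,s.fun)
    print(onz("top",a,z),onz("side",b,z))
o=r.observe()
R=cv2.Rodrigues(o["orientation"])[0];print(R.round(4))
E
```

```text
[ 0.6194  0.069  -0.021  -0.0046]
[[ 0.2 -0.9]
 [ 0.4 -0.5]
 [ 0.6  0.6]
 [ 0.2 -0.6]
 [ 0.4  1.1]
 [ 1.7 -0.8]
 [-0.8  0. ]
 [ 0.5 -0.5]
 [ 0.3 -0. ]
 [ 1.1  0.6]
 [ 1.7  0.6]
 [-1.   0.4]
 [-3.3 -0.3]
 [-0.7 -0.1]
 [-0.9  0. ]
 [-0.5  0.5]
 [-1.9 -0.1]]
ridge [[0.7034 0.0233 0.2544]]
post [[0.6084 0.0243 0.2704]]
hinge [[0.6224 0.214  0.2454]]
ridge [0.69929035 0.02224182 0.25560392] [-0.01259939  0.00114157  0.013969   -0.00075766]
[0.69619385 0.0206628  0.259     ] [0.6893924  0.01733099 0.259     ]
posttop [0.61083986 0.02811741 0.28883264] [-0.38458739  0.04045848  0.42366191 -0.02186828]
[0.6087496  0.02547301 0.292     ] [0.60080831 0.02441718 0.292     ]
[[ 2.857e-01  9.583e-01 -4.000e-04]
 [ 9.583e-01 -2.857e-01 -1.100e-03]
 [-1.200e-03 -0.000e+00 -1.000e+00]]
```

View pics/ov_top.png

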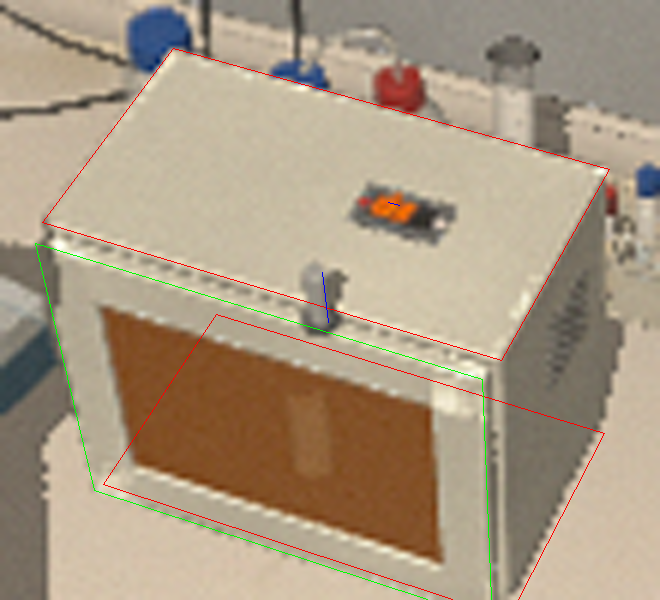

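View pics/ov_side.png

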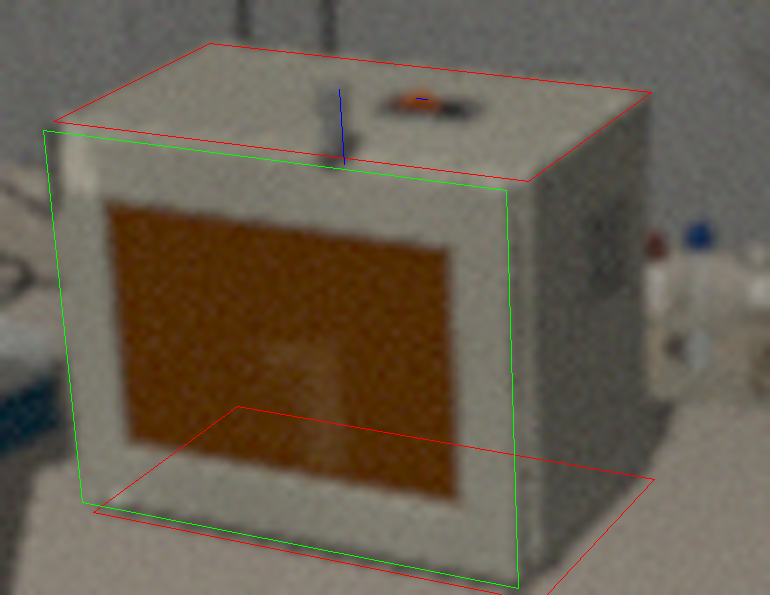

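Run:
```python
from cabfit import *
im=cv2.imread("pics/top0.png")[150:200,180:240]; im=cv2.convertScaleAbs(im,alpha=1.8)
a=cv2.resize(im,None,fx=10,fy=10,interpolation=cv2.INTER_CUBIC)
im=cv2.imread("pics/side0.png")[175:225,190:250]; im=cv2.convertScaleAbs(im,alpha=2.5)
b=cv2.resize(im,None,fx=10,fy=10,interpolation=cv2.INTER_CUBIC)
cv2.imwrite("pics/vialt.png",a);cv2.imwrite("pics/vials.png",b)
```

```text
(no output)
```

View pics/vialt.png

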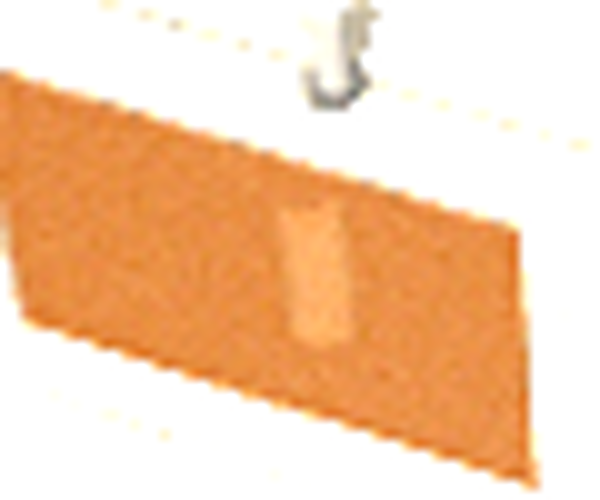

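View pics/vials.png

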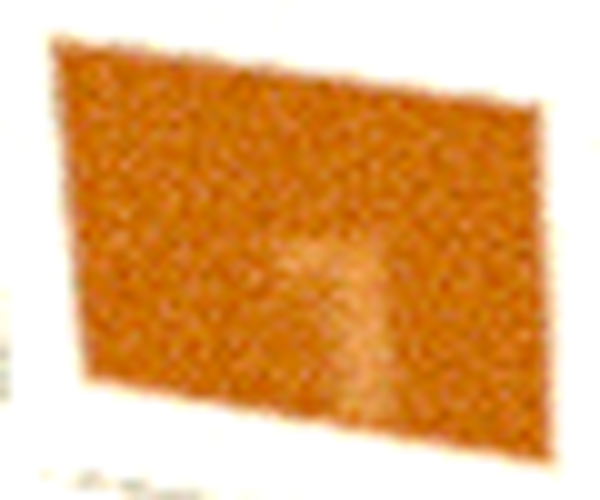

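The top view shows the vial through the pane from (211.5,171) down to (212,184). In the side view its axis is near column 226, from row 199 down.

Run:
```python
from cabfit import *
print(p)
def res(q,full=False):
    P=fp([(q[0],q[1],.132),(q[0],q[1],.034)],p)
    return np.r_[proj("top",P[0])[0]-np.array([211.3,171]),proj("top",P[1])[0,:]-np.array([212.0,184.0]),(proj("side",P[0])[0]-np.array([226,199.5])),proj("side",P[1])[0,0]-226.5]
s=least_squares(res,[.04,0.]);print(s.x,s.fun.round(1))
for x in(.03,.05,.07): print(x,res([x,s.x[1]]).round(1))
```

```text
[ 0.6193659   0.06903499 -0.02100588 -0.00456756]
[ 0.02654254 -0.00325549] [-0.6 -1.   0.8  2.3 -0.5 -2.5  0.4]
0.03 [-0.2 -1.7  1.1  1.6 -0.1 -2.8  0.8]
0.05 [ 2.1 -5.3  3.3 -2.   2.3 -4.6  3.1]
0.07 [ 4.3 -8.9  5.4 -5.5  4.6 -6.3  5.3]
```

```bash
cat >> h.py <<'E'
def sh(targets,ang=None):
    """targets world xyz list -> tool shifts from present; ang: wanted world angle of tool x"""
    o=r.observe();R=cv2.Rodrigues(np.array(o["orientation"]))[0]
    a=np.arctan2(R[1,0],R[0,0])
    print("tcp",o["tcp_pos"].round(4),"ang",round(a,4),"tilt",R[:,2].round(4),"t",round(o["time_s"],2),"F",o["contact_force"].round(1),"q",o["joint_pos"].round(3))
    for t in targets: print(t,"->",(R.T@(np.array(t)-o["tcp_pos"])).round(4), "turn",None if ang is None else round((a-ang+np.pi)%(2*np.pi)-np.pi,4))
E
python3 -c "
from h import *
sh([(.25,.5,.33),(.70,.05,.33),(.70,.05,.29)],-.021)"
```

```text
tcp [0.1785 0.5986 0.2386] ang 1.2811 tilt [-4.0e-04 -1.1e-03 -1.0e+00] t 0.1 F [ 0.5  0.3 -1.1] q [ 1.279  0.354  1.634  0.     1.155 -0.002]
(0.25, 0.5, 0.33) -> [-0.0741  0.0967 -0.0913] turn 1.3021
(0.7, 0.05, 0.33) -> [-0.3768  0.6565 -0.0909] turn 1.3021
(0.7, 0.05, 0.29) -> [-0.3768  0.6565 -0.0509] turn 1.3021
```

Emit:
move_arm --commands '[[[-0.03,0.04,-0.05],0.15,0.0],[[-0.07,0.097,-0.09],0.3,0.0],[[-0.377,0.656,-0.09],1.302,0.0],[[-0.377,0.656,-0.09],1.302,0.0],[[-0.377,0.656,-0.09],1.302,0.0],[[-0.377,0.656,-0.09],1.302,0.0],[[-0.377,0.656,-0.09],1.302,0.0],[[-0.377,0.656,-0.09],1.302,0.0],[[-0.377,0.656,-0.09],1.302,0.0],[[-0.377,0.656,-0.09],1.302,0.0],[[-0.377,0.656,-0.09],1.302,0.0],[[-0.377,0.656,-0.09],1.302,0.0],[[-0.377,0.656,-0.09],1.302,0.0],[[-0.377,0.656,-0.09],1.302,0.0],[[-0.377,0.656,-0.09],1.302,0.0],[[-0.377,0.656,-0.055],1.302,0.0],[[-0.377,0.656,-0.055],1.302,0.0]]' --grip_force 40

```text
time_s: 1.8
tcp_pos: [0.6996, 0.0466, 0.2888]
orientation: [3.14, -0.038, -0.01]
contact_force: [-0.6, 0.3, -1.1]
width: -0.004
```

```bash
python3 -c "
from h import *
sh([(.70,.05,.29),(.70,.05,.263)],-.021)
shot('top','a',(160,90,120,100),6);shot('side','b',(180,110,110,85),7)"
```

```text
tcp [0.6996 0.0466 0.2888] ang -0.0244 tilt [-0.0063 -0.0014 -1.    ] t 1.8 F [-0.6  0.3 -1.1] q [ 6.500e-02  4.380e-01  1.395e+00 -1.000e-03  1.314e+00  8.900e-02]
(0.7, 0.05, 0.29) -> [ 0.0003 -0.0034 -0.0012] turn -0.0034
(0.7, 0.05, 0.263) -> [ 0.0005 -0.0035  0.0258] turn -0.0034
```

View pics/a.png

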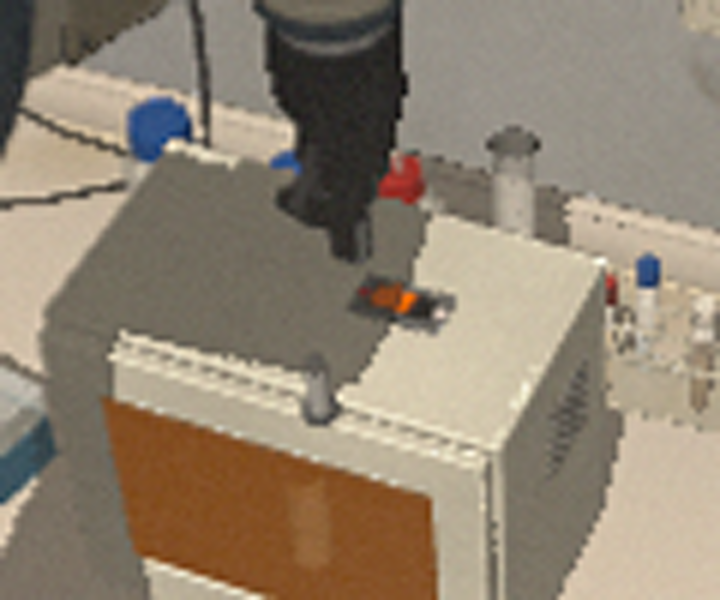

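View pics/b.png

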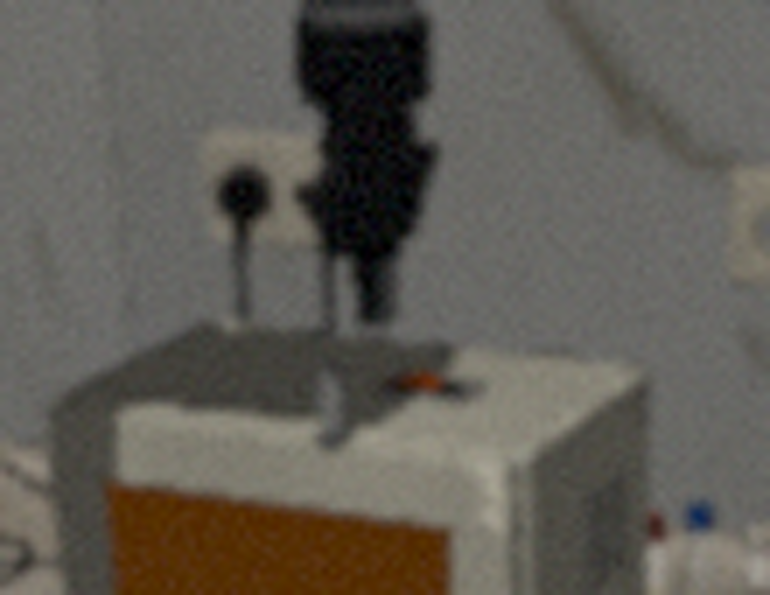

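```bash
python3 -c "
from h import *
print((proj('top',[.6996,.0466,.281])-[160,90])*6, (proj('side',[.6996,.0466,.281])-[180,110])*7)"
```

```text
[[349.47796026 253.11294631]] [[376.81564351 328.73774132]]
```

Emit:
move_arm --commands '[[[0,-0.019,0.015],0,0.0],[[0,-0.019,0.027],0,0.0],[[0,-0.019,0.029],0,0.0],[[0,-0.019,0.03],0,0.0],[[0,-0.019,0.031],0,0.0]]'

```text
time_s: 2.4
tcp_pos: [0.7, 0.0695, 0.2639]
orientation: [3.141, -0.032, 0.001]
contact_force: [-0.1, 0.0, 0.1]
width: 0.002
```

Emit:
move_arm --commands '[[[0,0,0.003],0,0.0],[[0,0,0.005],0,0.0],[[0,0,0.006],0,0.0]]'

```text
time_s: 2.7
tcp_pos: [0.6999, 0.069, 0.2572]
orientation: [3.141, -0.033, -0.0]
contact_force: [1.4, 1.2, 0.2]
width: -0.001
```

Emit:
move_arm --commands '[[[0,0,0.001],0,0.0],[[0,0,0.002],0,0.0]]'

```text
time_s: 2.9
tcp_pos: [0.7, 0.0691, 0.2556]
orientation: [3.141, -0.033, 0.0]
contact_force: [-4.1, -0.3, 7.2]
width: 0.004
```

Emit:
move_arm --commands '[[[0,0,-0.007],0,0.0],[[0,0.01,-0.007],0,0.0],[[0,0.025,-0.007],0,0.0],[[0,0.031,-0.007],0,0.0],[[0,0.034,-0.007],0,0.0],[[0,0.037,-0.007],0,0.0],[[0,0.039,-0.007],0,0.0],[[0,0.041,-0.007],0,0.0]]'

```text
time_s: 3.7
tcp_pos: [0.699, 0.028, 0.2621]
orientation: [3.141, -0.033, -0.0]
contact_force: [-0.1, -0.9, 0.1]
width: -0.0
```

Emit:
move_arm --commands '[[[0,0.002,0],0,0.0],[[0,0.004,0],0,0.0],[[0,0.005,0],0,0.0]]'

```text
time_s: 4.0
tcp_pos: [0.699, 0.0248, 0.2625]
orientation: [-3.139, 0.033, -0.0]
contact_force: [-1.1, 8.1, 2.1]
width: 0.002
```

```bash
python3 -c "
from h import *
shot('top','a2',(195,110,60,50),12)"
```

```text
(no output)
```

View pics/a2.png

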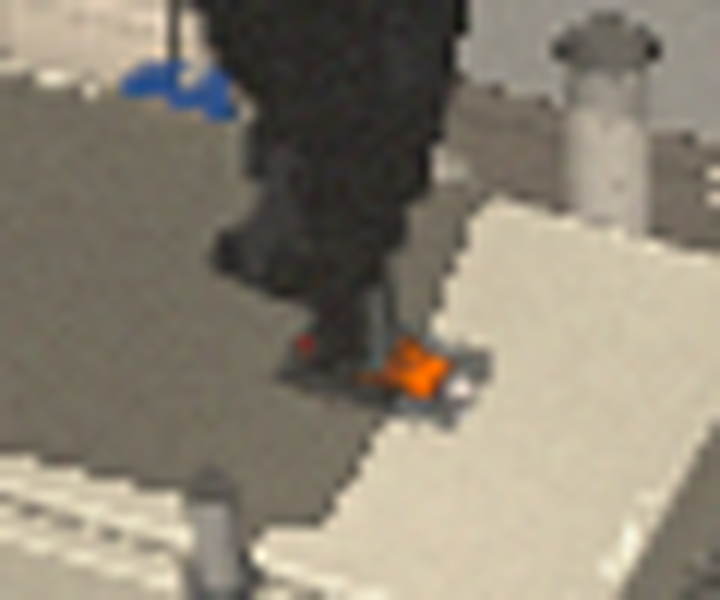

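The switch ridge is now against the white dot at (460,385) in the crop, and the 8 N at the end stop agrees. Next is the post.

Emit:
move_arm --commands '[[[0,-0.006,-0.01],0,0.0],[[0,-0.006,-0.055],0,0.06],[[-0.045,-0.002,-0.07],0,0.06],[[-0.09,-0.002,-0.07],0,0.06],[[-0.09,-0.002,-0.04],0,0.06],[[-0.09,-0.002,0.0],0,0.06],[[-0.09,-0.002,0.0],0,0.06]]' --grip_force 60

```text
time_s: 4.75
tcp_pos: [0.6061, 0.027, 0.2586]
orientation: [3.141, -0.033, -0.011]
contact_force: [-1.0, 0.3, -0.2]
width: 0.704
```

```bash
python3 -c "
from h import *
sh([])
shot('top','a3',(180,90,80,65),9);shot('side','b3',(190,120,80,65),9)"
```

```text
tcp [0.6061 0.027  0.2586] ang -0.0208 tilt [-7.1e-03 -8.0e-04 -1.0e+00] t 4.75 F [-1.   0.3 -0.2] q [ 4.200e-02  3.110e-01  1.649e+00 -1.000e-03  1.189e+00  6.300e-02]
```

View pics/a3.png

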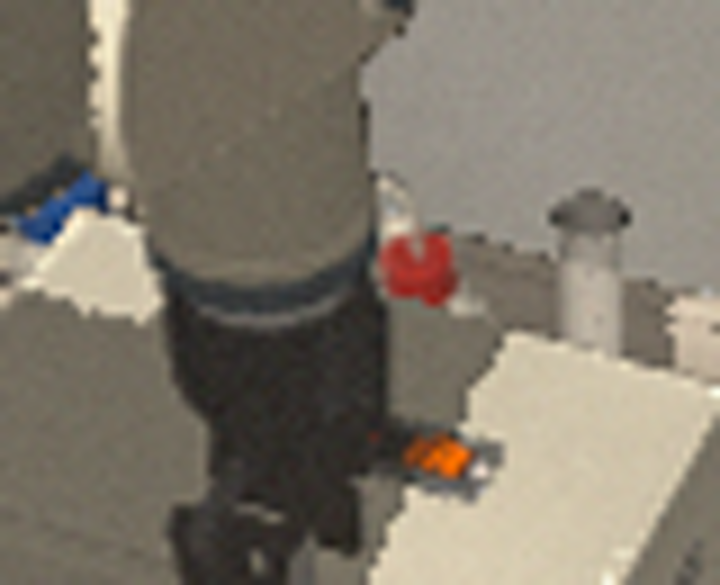

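View pics/b3.png

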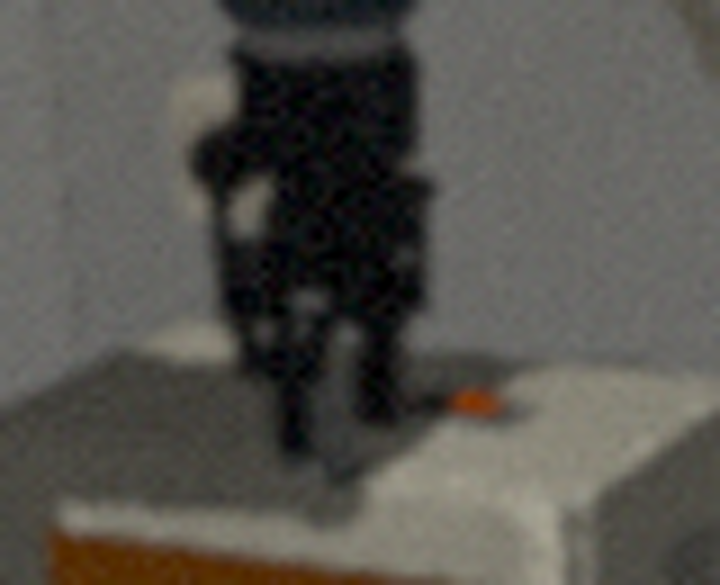

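The post sits between the open fingers (side crop (335,420)), and the ridge is at the white dot. Closing.

Emit:
move_arm --commands '[[[0,0,-0.003],0,0.0],[[0,0,-0.003],0,0.0],[[0,0,-0.003],0,0.0],[[0,0,-0.003],0,0.0]]' --grip_force 60

```text
time_s: 5.25
tcp_pos: [0.6087, 0.0271, 0.2668]
orientation: [3.141, -0.033, -0.001]
contact_force: [-4.9, 0.5, 7.3]
width: 0.141
```

```bash
python3 -c "
from h import *
o=r.observe();sh([]);print(o['width'],o['moment'])
"
```

```text
tcp [0.6087 0.0271 0.2668] ang -0.0209 tilt [-4.e-04 -1.e-04 -1.e+00] t 5.25 F [-4.9  0.5  7.3] q [ 0.042  0.304  1.639 -0.     1.198  0.063]
0.1411632649441331 [-0.05162257  0.89901369  0.04411756]
```

```bash
python3 -c "
import numpy as np
a=-.0209;v=np.array([-.014,-.190]);X=np.array([np.cos(a),np.sin(a)]);Y=np.array([np.sin(a),-np.cos(a)])
out=[]
for i in range(1,19):
    f=min(.0483*i,.87);c,s=np.cos(-f),np.sin(-f);d=np.array([[c,-s],[s,c]])@v-v
    out.append([[round(float(d@X),4),round(float(d@Y),4),0],round(f,3),0.0])
print(out)"
```

```text
[[[-0.0092, -0.0007, 0], 0.048, 0.0], [[-0.0183, -0.0019, 0], 0.097, 0.0], [[-0.0274, -0.0034, 0], 0.145, 0.0], [[-0.0363, -0.0055, 0], 0.193, 0.0], [[-0.0452, -0.0079, 0], 0.242, 0.0], [[-0.0539, -0.0108, 0], 0.29, 0.0], [[-0.0625, -0.0141, 0], 0.338, 0.0], [[-0.071, -0.0178, 0], 0.386, 0.0], [[-0.0792, -0.0219, 0], 0.435, 0.0], [[-0.0872, -0.0264, 0], 0.483, 0.0], [[-0.095, -0.0313, 0], 0.531, 0.0], [[-0.1026, -0.0366, 0], 0.58, 0.0], [[-0.1098, -0.0422, 0], 0.628, 0.0], [[-0.1169, -0.0481, 0], 0.676, 0.0], [[-0.1236, -0.0544, 0], 0.725, 0.0], [[-0.13, -0.061, 0], 0.773, 0.0], [[-0.136, -0.0679, 0], 0.821, 0.0], [[-0.1418, -0.0751, 0], 0.869, 0.0]]
```

Emit:
move_arm --commands '[[[-0.009,-0.001,0],0.048,0.0],[[-0.018,-0.002,0],0.097,0.0],[[-0.0275,-0.0035,0],0.145,0.0],[[-0.0365,-0.0055,0],0.193,0.0],[[-0.045,-0.008,0],0.242,0.0],[[-0.054,-0.011,0],0.29,0.0],[[-0.0625,-0.014,0],0.338,0.0],[[-0.071,-0.018,0],0.386,0.0],[[-0.079,-0.022,0],0.435,0.0],[[-0.087,-0.0265,0],0.483,0.0],[[-0.095,-0.0315,0],0.531,0.0],[[-0.1025,-0.0365,0],0.58,0.0],[[-0.11,-0.042,0],0.628,0.0],[[-0.117,-0.048,0],0.676,0.0],[[-0.1235,-0.0545,0],0.725,0.0],[[-0.13,-0.061,0],0.773,0.0],[[-0.136,-0.068,0],0.821,0.0],[[-0.142,-0.075,0],0.87,0.0]]' --grip_force 60

```text
time_s: 7.05
tcp_pos: [0.4679, 0.1015, 0.2667]
orientation: [2.828, -1.353, 0.004]
contact_force: [-5.7, -21.1, 13.3]
width: 0.144
```

```bash
python3 -c "
from h import *
o=r.observe();sh([]);print(o['width'],o['moment'])
hg=np.array([.623,.217]);v=o['tcp_pos'][:2]-hg;print(np.hypot(*v),np.arctan2(v[1],v[0])-np.arctan2(-.19,-.014))
"
```

```text
tcp [0.4679 0.1015 0.2667] ang -0.8923 tilt [-6.0e-04 -7.4e-03 -1.0e+00] t 7.05 F [ -5.7 -21.1  13.3] q [ 0.215  0.095  1.903 -0.008  1.146  1.111]
0.14388665866769834 [-3.04375076  1.03850498  0.1413521 ]
0.19337887792044364 -0.8573363959753648
```

Emit:
move_arm --commands '[[[-0.009,-0.001,0],0.048,0.0],[[-0.018,-0.002,0],0.097,0.0],[[-0.0275,-0.0035,0],0.145,0.0],[[-0.0365,-0.0055,0],0.193,0.0],[[-0.045,-0.008,0],0.242,0.0],[[-0.054,-0.011,0],0.29,0.0],[[-0.0625,-0.014,0],0.338,0.0],[[-0.071,-0.018,0],0.386,0.0],[[-0.079,-0.022,0],0.435,0.0],[[-0.087,-0.0265,0],0.483,0.0],[[-0.095,-0.0315,0],0.531,0.0],[[-0.1025,-0.0365,0],0.58,0.0],[[-0.11,-0.042,0],0.628,0.0],[[-0.117,-0.048,0],0.676,0.0],[[-0.1235,-0.0545,0],0.725,0.0],[[-0.13,-0.061,0],0.773,0.0],[[-0.136,-0.068,0],0.821,0.0],[[-0.141,-0.074,0],0.86,0.0]]' --grip_force 60

```text
time_s: 8.85
tcp_pos: [0.4332, 0.2603, 0.2667]
orientation: [2.005, -2.408, -0.006]
contact_force: [-24.1, -6.4, 23.4]
width: 0.145
```

```bash
python3 -c "
from h import *
o=r.observe();sh([]);print(o['width'],o['moment'])
hg=np.array([.623,.217]);v=o['tcp_pos'][:2]-hg;print(np.hypot(*v),np.arctan2(v[1],v[0])-np.arctan2(-.19,-.014))
shot('top','a4');shot('side','b4')
"
```

```text
tcp [0.4332 0.2603 0.2667] ang -1.7533 tilt [-0.0086 -0.0025 -1.    ] t 8.85 F [-24.1  -6.4  23.4] q [5.370e-01 1.430e-01 1.848e+00 2.000e-03 1.160e+00 2.289e+00]
0.14503757663107522 [-0.96399454  3.54602522 -0.07730059]
0.19465167331766703 4.5615046211393535
```

View pics/a4_full.png

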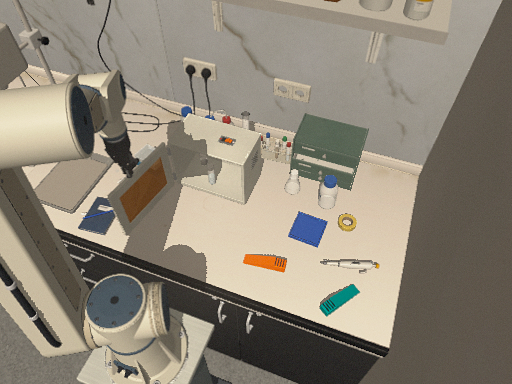

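View pics/b4_full.png

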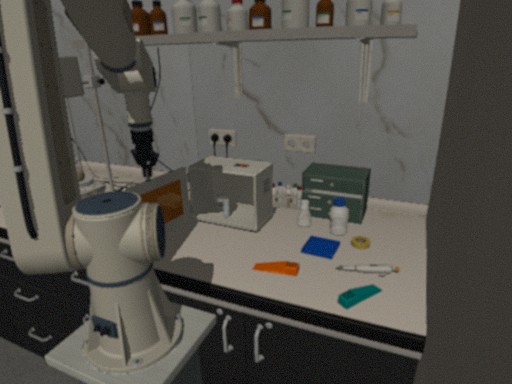

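The door is at about 1.72 rad. The pictures show the cabinet open with the vial standing in it at (211,176) in the top view. I'll measure the vial and compute the wedge moves.

Run:
```python
from h import *
sh([(.433,.260,.33),(.43,.15,.30),(.4187,-.2887,.10),(.4187,-.2887,.012)],.110)
im=cv2.imread("pics/a4_full.png")[140:210,170:265];cv2.imwrite("pics/v1.png",cv2.resize(im,None,fx=8,fy=8,interpolation=cv2.INTER_CUBIC))
im=cv2.imread("pics/b4_full.png")[150:235,180:290];cv2.imwrite("pics/v2.png",cv2.resize(im,None,fx=7,fy=7,interpolation=cv2.INTER_CUBIC))
```

```text
tcp [0.4337 0.2622 0.2667] ang -1.7528 tilt [-0.0077  0.001  -1.    ] t 8.95 F [-23.8   4.   18.9] q [0.538 0.144 1.847 0.005 1.157 2.288]
(0.433, 0.26, 0.33) -> [ 0.0023  0.0008 -0.0633] turn -1.8628
(0.43, 0.15, 0.3) -> [ 0.111  -0.0164 -0.0334] turn -1.8628
(0.4187, -0.2887, 0.1) -> [ 0.5444 -0.0863  0.1662] turn -1.8628
(0.4187, -0.2887, 0.012) -> [ 0.5444 -0.087   0.2542] turn -1.8628
```

View pics/v1.png

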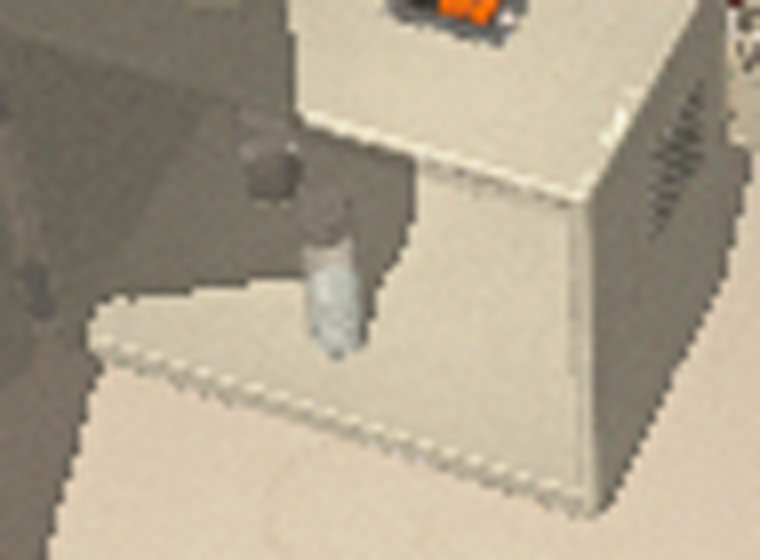

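View pics/v2.png

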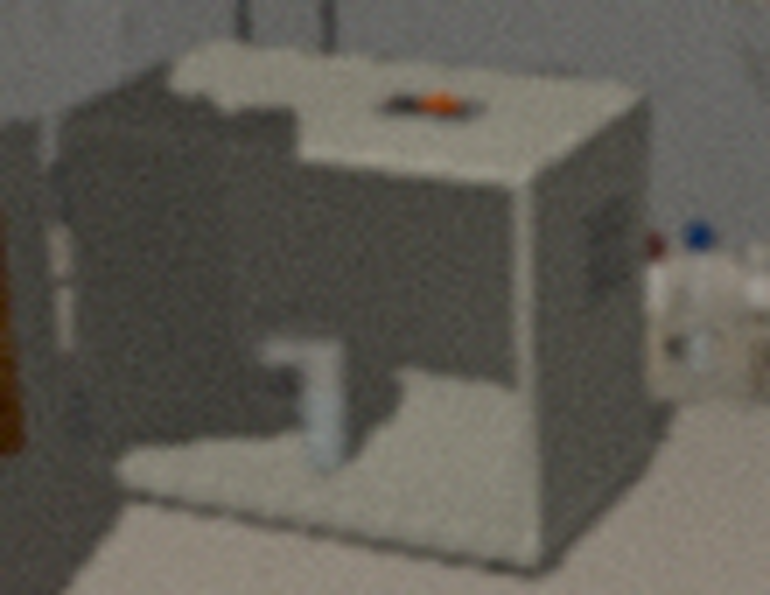

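Emit:
move_arm --commands '[[[0,0,0],0,0.06],[[0,0,0],0,0.06],[[0,0,-0.025],0,0.06],[[0.002,0,-0.07],0,0.06],[[0.05,-0.008,-0.07],-0.15,0.06],[[0.1,-0.015,-0.06],-0.3,0.06],[[0.15,-0.023,-0.03],-0.45,0.06],[[0.195,-0.03,0.0],-0.6,0.06],[[0.24,-0.037,0.02],-0.75,0.06],[[0.285,-0.045,0.04],-0.9,0.06],[[0.33,-0.053,0.06],-1.05,0.06],[[0.375,-0.06,0.08],-1.2,0.06],[[0.42,-0.067,0.1],-1.35,0.06],[[0.465,-0.075,0.12],-1.5,0.06],[[0.51,-0.081,0.14],-1.65,0.06],[[0.543,-0.086,0.165],-1.8,0.06],[[0.543,-0.086,0.165],-1.863,0.06],[[0.543,-0.086,0.165],-1.863,0.06]]' --grip_force 60

```text
time_s: 10.75
tcp_pos: [0.4243, -0.2918, 0.0986]
orientation: [3.136, 0.181, -0.001]
contact_force: [-0.2, 0.4, -0.2]
width: 0.7
```

Run:
```python
from h import *
sh([(.4187,-.2887,.012)],.110)
shot('side','b5',(230,190,110,85),7)
T=lambda u,v:cr((u,v),8,(170,140));S=lambda u,v:cr((u,v),7,(180,150))
p=np.array([.6194,.0685,-.021,-.002])
def res(q):
    P=fp([(q[0],q[1],.132),(q[0],q[1],.034)],p)
    return np.r_[proj("top",P[0])[0]-T(328,203),proj("top",P[1])[0]-T(335,347),proj("side",P[0])[0]-S(322,342),proj("side",P[1])[0]-S(325,465)]
s=least_squares(res,[.05,0.]);print(s.x,s.fun.round(1),fp((*s.x,.034),p))
print(proj("side",fp((0.07,.05,.034+.055),p)))
```

```text
tcp [ 0.4243 -0.2918  0.0986] ang 0.1156 tilt [-4.e-04 -6.e-04 -1.e+00] t 10.75 F [-0.2  0.4 -0.2] q [-6.050e-01  3.710e-01  1.983e+00 -1.000e-03  7.880e-01 -7.200e-01]
(0.4187, -0.2887, 0.012) -> [-0.0051 -0.0038  0.0866] turn 0.0056
[0.0398472  0.00646941] [-0.5  1.4  0.6 -0.2 -0.5 -3.5  0.4  0.7] [[0.65937426 0.07413126 0.032     ]]
[[220.1574674  200.41573534]]
```

View pics/b5.png

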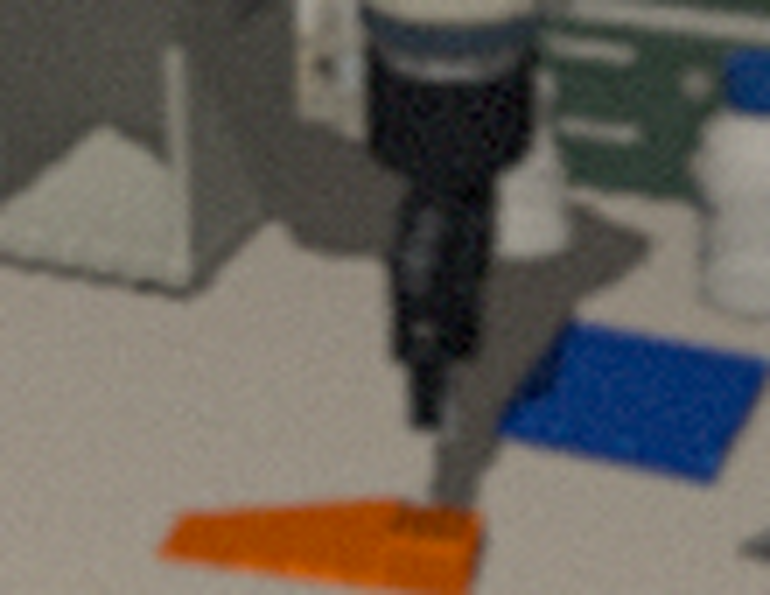

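The gripper hovers over the orange ribbed block at (440,520). Descend and grasp.

Emit:
move_arm --commands '[[[-0.005,-0.004,0.04],0.006,0.07],[[-0.005,-0.004,0.075],0.006,0.07],[[-0.005,-0.004,0.086],0.006,0.07],[[-0.005,-0.004,0.086],0.006,0.0],[[-0.005,-0.004,0.086],0.006,0.0],[[-0.005,-0.004,0.086],0.006,0.0],[[-0.005,-0.004,0.086],0.006,0.0]]' --grip_force 50

```text
time_s: 11.5
tcp_pos: [0.4206, -0.2857, 0.0159]
orientation: [3.135, 0.166, 0.004]
contact_force: [-0.0, 0.6, 7.0]
width: 0.411
```

Run:
```python
from h import *
o=r.observe();print(o['width']*85.4)
cp=np.array([.6194,.0685,-.021])
# door target: where wedge goes, theta
for th in (1.66,1.64,1.62):
    a=-.021-th
    hg=np.array([.623,.217]); u=np.array([np.sin(a),-np.cos(a)])  # door -y dir
    n=-np.array([np.cos(a),np.sin(a)]) # outer normal
    d=.22
    face=hg+u*d+n*.003
    print(th,"n ang",np.arctan2(n[1],n[0]),"u",u,"face",face)
    # bite origin: inner face at wedge x ~ +.030 ; block tcp at -.052
    for off in (.16,.11,.083,.075): print(off,(face-n*off).round(4))
sh([],)
```

```text
35.14090361001996
1.66 n ang 1.4605926535897935 u [-0.99393372  0.10998074] face [0.40466452 0.24417756]
0.16 [0.3871 0.0851]
0.11 [0.3926 0.1348]
0.083 [0.3955 0.1617]
0.075 [0.3964 0.1696]
1.64 n ang 1.4805926535897935 u [-0.99593441  0.0900814 ] face [0.40416467 0.23980571]
0.16 [0.3898 0.0805]
0.11 [0.3943 0.1303]
0.083 [0.3967 0.1571]
0.075 [0.3974 0.1651]
1.62 n ang 1.5005926535897933 u [-0.99753673  0.07014602] face [0.40375236 0.23542473]
0.16 [0.3925 0.0758]
0.11 [0.396  0.1257]
0.083 [0.3979 0.1526]
0.075 [0.3985 0.1606]
tcp [ 0.4206 -0.2857  0.0159] ang 0.1061 tilt [ 0.0025 -0.0018 -1.    ] t 11.5 F [-0.   0.6  7. ] q [-0.6    0.506  2.033 -0.     0.6   -0.706]
```

Emit:
move_arm --commands '[[[0,-0.005,-0.012],0,0.0],[[0.001,-0.05,-0.015],0.03,0.0],[[0.003,-0.098,-0.015],0.06,0.0],[[0.004,-0.146,-0.015],0.09,0.0],[[0.006,-0.194,-0.015],0.12,0.0],[[0.007,-0.242,-0.015],0.15,0.0],[[0.009,-0.29,-0.015],0.176,0.0],[[0.01,-0.335,-0.015],0.176,0.0],[[0.01,-0.3625,-0.01],0.176,0.0],[[0.01,-0.3625,-0.001],0.176,0.0],[[0.01,-0.3625,-0.001],0.176,0.0],[[0.014,-0.385,-0.001],0.176,0.0],[[0.018,-0.405,-0.001],0.176,0.0]]' --grip_force 50

```text
time_s: 12.8
tcp_pos: [0.3945, 0.1194, 0.0157]
orientation: [3.139, -0.113, 0.0]
contact_force: [0.4, -0.1, -1.6]
width: 0.412
```

Run:
```python
from h import *
sh([])
shot('top','a6',(110,150,110,85),7);
```

```text
tcp [0.3945 0.1194 0.0157] ang -0.0718 tilt [-0.e+00 -1.e-04 -1.e+00] t 12.8 F [ 0.4 -0.1 -1.6] q [ 0.29   0.416  2.232 -0.     0.493  0.362]
```

View pics/a6.png

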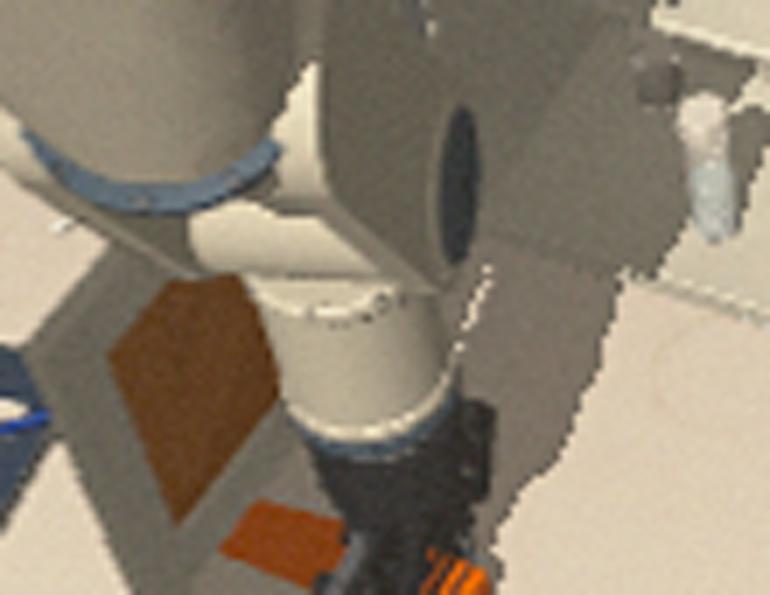

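Emit:
move_arm --commands '[[[0,-0.012,0],0,0.0],[[0,-0.024,0],0,0.0],[[0,-0.031,0],0,0.0],[[0,-0.034,0],0,0.0]]' --grip_force 50

```text
time_s: 13.25
tcp_pos: [0.3969, 0.1534, 0.0155]
orientation: [3.139, -0.109, -0.0]
contact_force: [2.6, -10.2, 6.1]
width: 0.412
```

Emit:
move_arm --commands '[[[0,-0.003,0],0,0.0],[[0,-0.006,0],0,0.0]]'

```text
time_s: 13.45
tcp_pos: [0.397, 0.1586, 0.0155]
orientation: [3.138, -0.109, -0.001]
contact_force: [1.6, -12.5, 6.9]
width: 0.41
```

Emit:
move_arm --commands '[[[0,-0.003,0],0,0.0],[[0,-0.005,0],0,0.0]]'

```text
time_s: 13.65
tcp_pos: [0.3973, 0.1634, 0.0155]
orientation: [3.138, -0.11, -0.001]
contact_force: [1.2, -13.3, 7.6]
width: 0.41
```

Run:
```python
from h import *
sh([])
shot('side','b6',(130,150,110,85),7);
```

```text
tcp [0.3973 0.1634 0.0155] ang -0.07 tilt [-9.0e-04 -1.6e-03 -1.0e+00] t 13.65 F [  1.2 -13.3   7.6] q [ 3.880e-01  4.330e-01  2.195e+00 -2.000e-03  5.140e-01  4.600e-01]
```

View pics/b6.png

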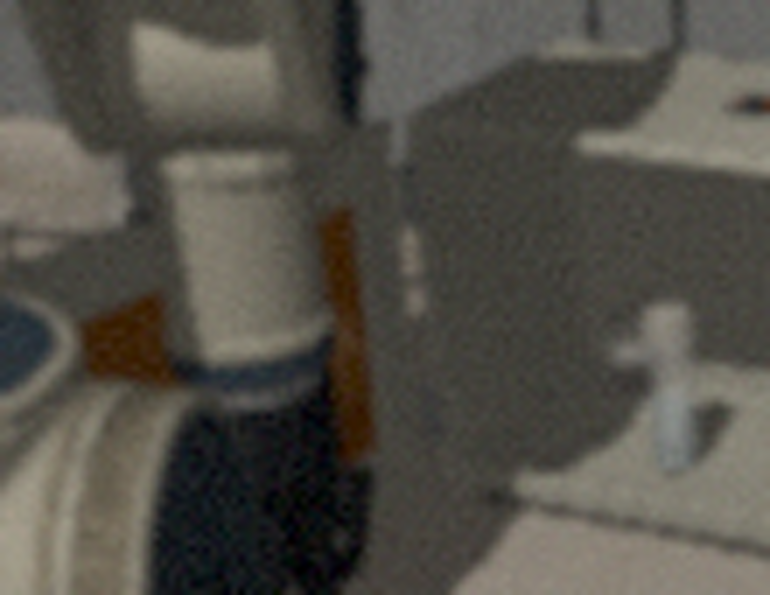

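Emit:
move_arm --commands '[[[0,-0.005,0],0,0.07],[[0,-0.005,0],0,0.07],[[0,-0.005,0],0,0.07],[[0,-0.003,-0.04],0,0.07],[[0,0.02,-0.085],0,0.07],[[0,0.06,-0.12],0,0.07],[[0,0.1,-0.15],0,0.07],[[0,0.15,-0.15],0,0.07],[[0,0.2,-0.15],0,0.07],[[0,0.24,-0.15],0,0.07],[[0,0.24,-0.15],0,0.07]]' --grip_force 50

```text
time_s: 14.8
tcp_pos: [0.3804, -0.079, 0.1656]
orientation: [3.138, -0.118, 0.001]
contact_force: [0.7, 0.9, -0.3]
width: 0.819
```

Run:
```python
from h import *
sh([])
shot('side','b7',(130,150,160,120),5);
shot('top','a7',(110,110,160,120),5);
```

```text
tcp [ 0.3804 -0.079   0.1656] ang -0.0752 tilt [ 8.0e-04 -1.2e-03 -1.0e+00] t 14.8 F [ 0.7  0.9 -0.3] q [-2.080e-01  7.800e-02  2.183e+00 -1.000e-03  8.790e-01 -1.320e-01]
```

View pics/b7.png

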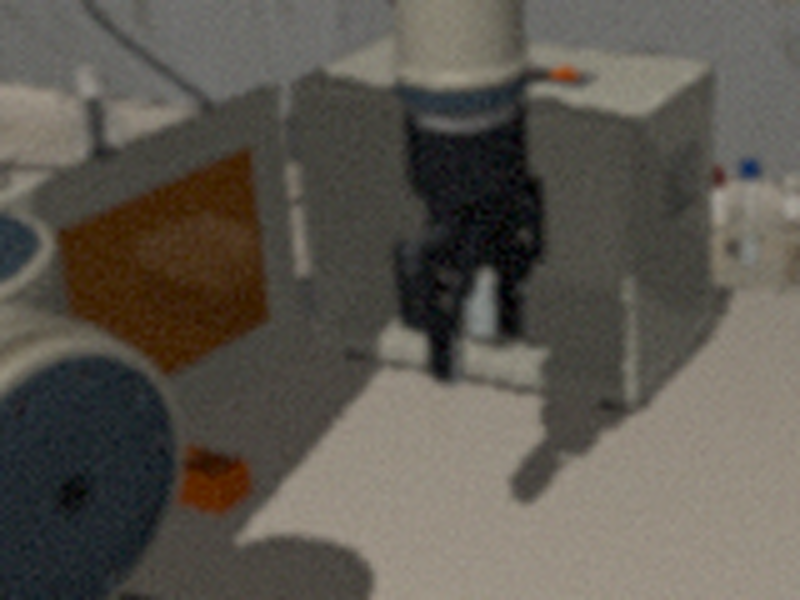

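View pics/a7.png

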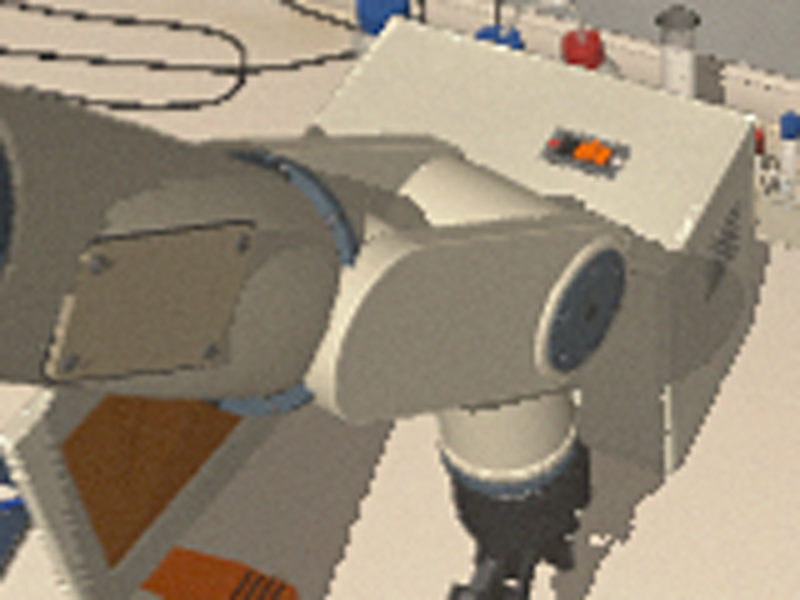

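Run:
```python
from h import *
D=[((.1785,.5986,.2386),(.354,1.634,1.155)),((.6996,.0466,.2888),(.438,1.395,1.314)),((.6061,.027,.2586),(.311,1.649,1.189)),((.4679,.1015,.2667),(.095,1.903,1.146)),((.4332,.2603,.2667),(.143,1.848,1.160)),((.4243,-.2918,.0986),(.371,1.983,.788)),((.4206,-.2857,.0159),(.506,2.033,.6)),((.3945,.1194,.0157),(.416,2.232,.493)),((.3804,-.079,.1656),(.078,2.183,.879)),((.3973,.1634,.0155),(.433,2.195,.514))]
def f(p):
    a,L2,L3,h,off,Lt=p;e=[]
    for P,(q2,q3,q5) in D:
        A=q2;B=q2+q3;T=B+q5
        rr=a+L2*np.sin(A)+L3*np.sin(B)+off*np.cos(B)+Lt*np.sin(T); z=h+L2*np.cos(A)+L3*np.cos(B)-off*np.sin(B)+Lt*(np.cos(T)+1)
        e+=[rr-np.hypot(P[0],P[1]),z-P[2]]
    return np.array(e)
s=least_squares(f,[0,.45,.4,.2,0,.25]);print(s.x,np.abs(s.fun).max())
```

```text
[-2.31037349e-04  5.68090160e-01  4.94592353e-01 -4.05148201e-02
  5.85748480e-02  3.31475090e-01] 0.00041842858976315345
```

The door stays propped: in the top crop the wedge nose is under its edge at (170,570). To get at the vial, the tool has to tilt forward under the roof. A turn about the tool's z alone can't do that, so I'll see how the arm behaves at the edge of its reach, high up in free air.

Emit:
move_arm --commands '[[[0,0,-0.05],0,0.05],[[0,0,-0.9],0,0.05],[[0,0,-0.9],0,0.05],[[0,0,-0.9],0,0.05],[[0,0,-0.9],0,0.05],[[0,0,-0.9],0,0.05],[[0,0,-0.9],0,0.05],[[0,0,-0.9],0,0.05],[[0,0,-0.9],0,0.05],[[0,0,-0.9],0,0.05],[[0,0,-0.9],0,0.05],[[0,0,-0.9],0,0.05],[[0,0,-0.9],0,0.05],[[0,0,-0.9],0,0.05],[[0,0,-0.9],0,0.05],[[0,0,-0.9],0,0.05],[[0,0,-0.9],0,0.05],[[0,0,-0.9],0,0.05],[[0,0,-0.9],0,0.05],[[0,0,-0.9],0,0.05]]'

```text
time_s: 16.9
tcp_pos: [0.3668, -0.0712, 0.9448]
orientation: [3.134, -0.107, 0.05]
contact_force: [-0.1, 0.4, 0.2]
width: 0.584
```

Run:
```python
from h import *
sh([])
shot('side','b8',(130,150,160,120),5);
shot('top','a8',(110,110,160,120),5);
```

```text
tcp [ 0.3668 -0.0712  0.9448] ang -0.0679 tilt [ 0.0319 -0.0062 -0.9995] t 16.9 F [-0.1  0.4  0.2] q [-0.196  0.191  0.228  0.     2.69  -0.128]
```

View pics/a8.png

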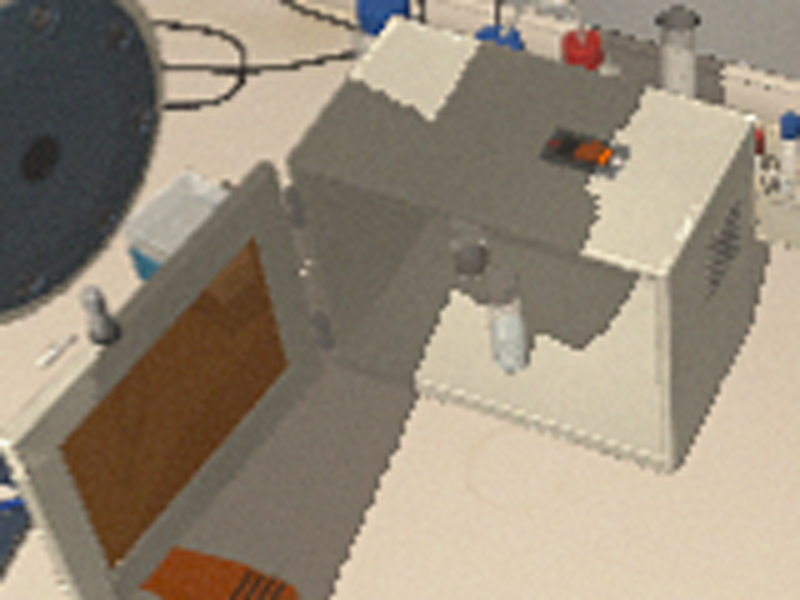

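The solver trades orientation at the reach limit: the tool has tilted forward by 0.03 rad. The top view shows the door still wedged and the vial standing at (508,335) in the crop. I'll pull on, to see whether the tilt accumulates.

Emit:
move_arm --commands '[[[0,0,-0.4],0,0.05],[[0,0,-0.4],0,0.05],[[0,0,-0.4],0,0.05],[[0,0,-0.4],0,0.05],[[0,0,-0.4],0,0.05],[[0,0,-0.4],0,0.05]]'

```text
time_s: 17.6
tcp_pos: [0.3311, -0.0651, 0.9591]
orientation: [3.127, -0.11, 0.103]
contact_force: [0.3, 0.5, 0.1]
width: 0.583
```

Run:
```python
from h import *
sh([])
```

```text
tcp [ 0.3311 -0.0651  0.9591] ang -0.0698 tilt [ 0.0652 -0.013  -0.9978] t 17.6 F [0.3 0.5 0.1] q [-0.199  0.132  0.254  0.     2.689 -0.128]
```

Emit:
move_arm --commands '[[[-0.015,-0.05,-0.02],0,0.05],[[-0.03,-0.1,-0.04],0,0.05],[[-0.05,-0.15,-0.06],0,0.05],[[-0.065,-0.2,-0.08],0,0.05],[[-0.08,-0.25,-0.1],0,0.05],[[-0.08,-0.25,-0.3],0,0.05]]'

```text
time_s: 18.2
tcp_pos: [0.2683, 0.1425, 0.9666]
orientation: [-3.134, 0.103, -0.145]
contact_force: [0.3, -1.0, -0.8]
width: 0.584
```

Run:
```python
from h import *
sh([])
```

```text
tcp [0.2683 0.1425 0.9666] ang -0.0656 tilt [ 9.250e-02 -7.000e-04 -9.957e-01] t 18.2 F [ 0.3 -1.  -0.8] q [ 0.536  0.076  0.296 -0.109  2.688  0.501]
```

Emit:
move_arm --commands '[[[0,0,-0.5],0,0.05],[[0,0,-0.5],0,0.05]]'

```text
time_s: 18.4
tcp_pos: [0.255, 0.1342, 0.9778]
orientation: [-3.113, 0.106, -0.2]
contact_force: [-0.6, -0.6, 0.8]
width: 0.588
```

Run:
```python
from h import *
sh([])
```

```text
tcp [0.255  0.1342 0.9778] ang -0.0695 tilt [ 0.1282  0.0156 -0.9916] t 18.4 F [-0.6 -0.6  0.8] q [ 0.54   0.057  0.274 -0.121  2.69   0.496]
```

Emit:
move_arm --commands '[[[0.06,-0.03,-0.5],0,0.05],[[0.06,-0.03,-0.5],0,0.05],[[0.06,-0.03,-0.5],0,0.05],[[0.06,-0.03,-0.5],0,0.05]]'

```text
time_s: 18.8
tcp_pos: [0.2511, 0.132, 0.9855]
orientation: [-3.097, 0.107, -0.241]
contact_force: [0.1, 0.4, -0.1]
width: 0.59
```

Run:
```python
from h import *
sh([])
```

```text
tcp [0.2511 0.132  0.9855] ang -0.0724 tilt [ 0.1558  0.0276 -0.9874] t 18.8 F [ 0.1  0.4 -0.1] q [ 0.547  0.055  0.246 -0.132  2.689  0.493]
```

Emit:
move_arm --commands '[[[0.2,-0.1,-0.5],0,0.05],[[0.2,-0.1,-0.5],0,0.05]]'

```text
time_s: 19.0
tcp_pos: [0.268, 0.1393, 0.9922]
orientation: [-3.079, 0.105, -0.286]
contact_force: [0.3, -0.2, -0.5]
width: 0.585
```

Run:
```python
from h import *
sh([])
```

```text
tcp [0.268  0.1393 0.9922] ang -0.0731 tilt [ 0.1856  0.0409 -0.9818] t 19.0 F [ 0.3 -0.2 -0.5] q [ 0.541  0.096  0.172 -0.139  2.689  0.479]
```

Emit:
move_arm --commands '[[[0.2,-0.1,-0.5],0,0.05]]'

```text
time_s: 19.1
tcp_pos: [0.2761, 0.143, 0.9966]
orientation: [-3.067, 0.103, -0.318]
contact_force: [0.6, -0.1, 0.2]
width: 0.585
```

Emit:
move_arm --commands '[[[0.2,-0.1,-0.5],0,0.05]]'

```text
time_s: 19.2
tcp_pos: [0.2806, 0.145, 1.0022]
orientation: [-3.051, 0.102, -0.355]
contact_force: [0.2, -0.8, -0.7]
width: 0.585
```

Run:
```python
from h import *
sh([])
```

```text
tcp [0.2806 0.145  1.0022] ang -0.0758 tilt [ 0.2311  0.0598 -0.9711] t 19.2 F [ 0.2 -0.8 -0.7] q [ 0.545  0.133  0.084 -0.158  2.689  0.462]
```

Emit:
move_arm --commands '[[[0.5,-0.25,-0.5],0,0.05]]'

```text
time_s: 19.3
tcp_pos: [0.2892, 0.1482, 1.0025]
orientation: [-3.047, 0.101, -0.363]
contact_force: [1.2, 0.4, 0.8]
width: 0.583
```

Emit:
move_arm --commands '[[[0.5,-0.25,-0.5],0,0.05]]'

```text
time_s: 19.4
tcp_pos: [0.2963, 0.1511, 0.9986]
orientation: [-3.054, 0.101, -0.347]
contact_force: [0.3, -0.2, 0.0]
width: 0.582
```

Run:
```python
from h import *
sh([])
```

```text
tcp [0.2963 0.1511 0.9986] ang -0.0749 tilt [ 0.2261  0.0586 -0.9723] t 19.4 F [ 0.3 -0.2  0. ] q [ 0.532  0.161  0.061 -0.147  2.688  0.458]
```

Emit:
move_arm --commands '[[[0,0,-0.5],0,0.05]]'

```text
time_s: 19.5
tcp_pos: [0.2836, 0.1465, 1.0045]
orientation: [-3.044, 0.101, -0.372]
contact_force: [1.2, 1.4, -0.4]
width: 0.583
```

Emit:
move_arm --commands '[[[0,0,-0.5],0,0.05]]'

```text
time_s: 19.6
tcp_pos: [0.2628, 0.1375, 1.0145]
orientation: [-3.025, 0.101, -0.414]
contact_force: [-1.0, 0.0, 0.2]
width: 0.59
```

Emit:
move_arm --commands '[[[0,0,-0.5],0,0.05]]'

```text
time_s: 19.7
tcp_pos: [0.2439, 0.1295, 1.0228]
orientation: [-3.006, 0.099, -0.451]
contact_force: [0.6, -0.5, -0.2]
width: 0.584
```

Emit:
move_arm --commands '[[[0,0,-0.5],0,0.05]]'

```text
time_s: 19.8
tcp_pos: [0.2267, 0.1224, 1.0295]
orientation: [-2.99, 0.098, -0.484]
contact_force: [-0.3, -0.6, -0.3]
width: 0.59
```

Run:
```python
from h import *
sh([])
```

```text
tcp [0.2267 0.1224 1.0295] ang -0.0854 tilt [ 0.3177  0.0987 -0.943 ] t 19.8 F [-0.3 -0.6 -0.3] q [ 0.629  0.06   0.058 -0.248  2.689  0.453]
```

Emit:
move_arm --commands '[[[0,0.07,-0.5],0,0.05]]'

```text
time_s: 19.9
tcp_pos: [0.2115, 0.1101, 1.0359]
orientation: [-2.975, 0.095, -0.517]
contact_force: [0.3, 0.6, -0.3]
width: 0.584
```

Emit:
move_arm --commands '[[[0,0.07,-0.5],0,0.05]]'

```text
time_s: 20.0
tcp_pos: [0.1958, 0.0973, 1.042]
orientation: [-2.959, 0.094, -0.551]
contact_force: [0.0, 0.3, 0.4]
width: 0.588
```

Emit:
move_arm --commands '[[[0,0.07,-0.5],0,0.05]]'

```text
time_s: 20.1
tcp_pos: [0.1799, 0.0849, 1.0473]
orientation: [-2.944, 0.095, -0.584]
contact_force: [-0.3, 0.6, -0.7]
width: 0.582
```

Emit:
move_arm --commands '[[[0,0.07,-0.5],0,0.05]]'

```text
time_s: 20.2
tcp_pos: [0.1633, 0.0726, 1.0521]
orientation: [-2.929, 0.097, -0.617]
contact_force: [-0.8, 0.5, 0.1]
width: 0.588
```

Run:
```python
from h import *
sh([])
```

```text
tcp [0.1633 0.0726 1.0521] ang -0.1015 tilt [ 0.4056  0.1299 -0.9048] t 20.2 F [-0.8  0.5  0.1] q [ 0.777 -0.045  0.059 -0.454  2.689  0.39 ]
```

Emit:
move_arm --commands '[[[0,0.05,-0.5],0,0.05]]'

```text
time_s: 20.3
tcp_pos: [0.1543, 0.0682, 1.0539]
orientation: [-2.923, 0.099, -0.63]
contact_force: [-0.3, -0.0, -0.0]
width: 0.585
```

Emit:
move_arm --commands '[[[0,0.05,-0.5],0,0.05]]'

```text
time_s: 20.4
tcp_pos: [0.1499, 0.0678, 1.0543]
orientation: [-2.922, 0.097, -0.634]
contact_force: [0.1, -0.0, -0.4]
width: 0.581
```

Emit:
move_arm --commands '[[[0,0.05,-0.5],0,0.05]]'

```text
time_s: 20.5
tcp_pos: [0.1455, 0.0661, 1.0547]
orientation: [-2.921, 0.094, -0.637]
contact_force: [0.3, 0.5, 0.2]
width: 0.586
```

Emit:
move_arm --commands '[[[0,0.05,-0.5],0,0.05]]'

```text
time_s: 20.6
tcp_pos: [0.1416, 0.0617, 1.0551]
orientation: [-2.919, 0.092, -0.638]
contact_force: [-0.5, 0.8, 0.0]
width: 0.584
```

Run:
```python
from h import *
sh([])
```

```text
tcp [0.1416 0.0617 1.0551] ang -0.1012 tilt [ 0.4192  0.1349 -0.8978] t 20.6 F [-0.5  0.8  0. ] q [ 1.405 -0.067  0.059 -1.108  2.689  0.358]
```

Run:
```python
from h import *
# shelf right front lower corner guess
from scipy.optimize import least_squares as ls
t=cv2.imread("pics/top0.png");s=cv2.imread("pics/side0.png")
cv2.imwrite("pics/sh1.png",cv2.resize(t[0:70,180:470],None,fx=2.7,fy=2.7));cv2.imwrite("pics/sh2.png",cv2.resize(s[0:110,70:430],None,fx=2.2,fy=2.2))
```

```text
(no output)
```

View pics/sh1.png

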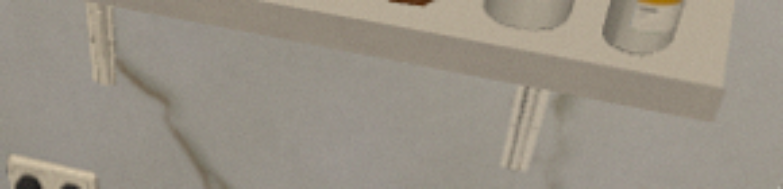

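View pics/sh2.png

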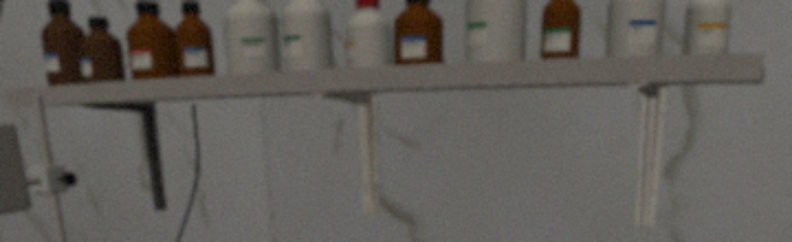

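Run:
```python
from h import *
a=np.array([722/2.7+180,87/2.7]);b=np.array([764/2.2+70,56/2.2])
s=least_squares(lambda X:np.r_[proj("top",X)[0]-a,proj("side",X)[0]-b],[.9,-.3,.6]);print(s.x,s.fun)
sh([(.45,.14,1.0),(.55,.22,.85),(.6,.25,.85)])
```

```text
[ 0.79959124 -0.56981058  0.74217968] [ 0.3918751   0.05100859 -0.48977026  0.05683955]
tcp [0.1416 0.0617 1.0551] ang -0.1012 tilt [ 0.4192  0.1349 -0.8978] t 20.6 F [-0.5  0.8  0. ] q [ 1.405 -0.067  0.059 -1.108  2.689  0.358]
(0.45, 0.14, 1.0) -> [ 0.2501 -0.0769  0.1893] turn None
(0.55, 0.22, 0.85) -> [ 0.272  -0.1344  0.3767] turn None
(0.6, 0.25, 0.85) -> [ 0.3146 -0.1653  0.4017] turn None
```

Run:
```python
from h import *
sh([(.25,.12,1.03),(.36,.19,1.0),(.48,.27,.97),(.56,.32,1.2)])
```

```text
tcp [0.1416 0.0617 1.0551] ang -0.1012 tilt [ 0.4192  0.1349 -0.8978] t 20.6 F [-0.5  0.8  0. ] q [ 1.405 -0.067  0.059 -1.108  2.689  0.358]
(0.25, 0.12, 1.03) -> [ 0.0827 -0.0565  0.0759] turn None
(0.36, 0.19, 1.0) -> [ 0.1638 -0.1237  0.1583] turn None
(0.48, 0.27, 0.97) -> [ 0.253  -0.2011  0.2464] turn None
(0.56, 0.32, 1.2) -> [ 0.4153 -0.2897  0.0802] turn None
```

Emit:
move_arm --commands '[[[0.08,-0.055,0.075],0,0.05],[[0.08,-0.055,0.075],0,0.05],[[0.16,-0.125,0.16],0,0.05],[[0.16,-0.125,0.16],0,0.05],[[0.25,-0.2,0.245],0,0.05],[[0.25,-0.2,0.245],0,0.05],[[0.25,-0.2,0.245],0,0.05],[[0.25,-0.2,0.245],0,0.05]]'

```text
time_s: 21.4
tcp_pos: [0.3736, 0.2071, 0.9974]
orientation: [-2.92, 0.093, -0.642]
contact_force: [0.2, 0.4, 1.0]
width: 0.586
```

Run:
```python
from h import *
sh([])
```

```text
tcp [0.3736 0.2071 0.9974] ang -0.1016 tilt [ 0.4212  0.1334 -0.8971] t 21.4 F [0.2 0.4 1. ] q [ 0.604  0.081  0.298 -0.177  2.314  0.518]
```

```bash
cat >> h.py <<'E'
def wd(*ds):
    o=r.observe();R=cv2.Rodrigues(np.array(o["orientation"]))[0]
    for d in ds: print(d,"->",(R.T@np.array(d)).round(3))
E
python3 - <<'E'
from h import *
wd((.31,.21,.33),(.4,.27,.1))
E
```

```text
(0.31, 0.21, 0.33) -> [ 0.398 -0.269 -0.137]
(0.4, 0.27, 0.1) -> [ 0.379 -0.294  0.115]
```

Emit:
move_arm --commands '[[[0.05,-0.035,0],0,0.05],[[0.1,-0.07,0],0,0.05],[[0.15,-0.1,0],0,0.05]]'

```text
time_s: 21.7
tcp_pos: [0.4554, 0.2582, 0.99]
orientation: [-2.906, 0.088, -0.666]
contact_force: [0.4, 0.6, 1.0]
width: 0.583
```

Emit:
move_arm --commands '[[[0.4,-0.27,-0.137],0,0.05]]'

```text
time_s: 21.8
tcp_pos: [0.4736, 0.2704, 0.9895]
orientation: [-2.884, 0.087, -0.701]
contact_force: [-0.2, -0.8, -0.1]
width: 0.587
```

Emit:
move_arm --commands '[[[0.4,-0.27,-0.137],0,0.05]]'

```text
time_s: 21.9
tcp_pos: [0.49, 0.282, 0.9903]
orientation: [-2.861, 0.085, -0.737]
contact_force: [-0.2, -0.1, 0.4]
width: 0.582
```

Run:
```python
from h import *
sh([])
```

```text
tcp [0.49   0.282  0.9903] ang -0.1154 tilt [ 0.4837  0.1653 -0.8595] t 21.9 F [-0.2 -0.1  0.4] q [ 0.601  0.302  0.059 -0.177  2.252  0.511]
```

Emit:
move_arm --commands '[[[0.4,-0.27,-0.137],0,0.05]]'

```text
time_s: 22.0
tcp_pos: [0.506, 0.2934, 0.9908]
orientation: [-2.838, 0.083, -0.77]
contact_force: [0.4, 0.2, 0.2]
width: 0.583
```

Run:
```python
from h import *
sh([]);
```

```text
tcp [0.506  0.2934 0.9908] ang -0.1221 tilt [ 0.5059  0.1772 -0.8442] t 22.0 F [0.4 0.2 0.2] q [ 0.604  0.314  0.059 -0.177  2.211  0.515]
```

Emit:
move_arm --commands '[[[0.4,-0.27,-0.137],0,0.05]]'

```text
time_s: 22.1
tcp_pos: [0.5209, 0.3042, 0.9919]
orientation: [-2.814, 0.08, -0.804]
contact_force: [0.1, -0.3, -0.0]
width: 0.581
```

Emit:
move_arm --commands '[[[0.4,-0.27,-0.137],0,0.05]]'

```text
time_s: 22.2
tcp_pos: [0.5346, 0.3144, 0.9938]
orientation: [-2.789, 0.078, -0.838]
contact_force: [-1.1, 0.1, 0.2]
width: 0.582
```

Emit:
move_arm --commands '[[[0.4,-0.27,-0.137],0,0.05]]'

```text
time_s: 22.3
tcp_pos: [0.547, 0.324, 0.9968]
orientation: [-2.764, 0.076, -0.873]
contact_force: [-0.7, 0.1, 0.1]
width: 0.584
```

Emit:
move_arm --commands '[[[0.4,-0.27,-0.137],0,0.05]]'

```text
time_s: 22.4
tcp_pos: [0.5581, 0.3328, 1.0007]
orientation: [-2.737, 0.073, -0.907]
contact_force: [-0.5, 0.5, 1.0]
width: 0.588
```

Emit:
move_arm --commands '[[[0.4,-0.27,-0.137],0,0.05]]'

```text
time_s: 22.5
tcp_pos: [0.5679, 0.341, 1.0057]
orientation: [-2.71, 0.07, -0.942]
contact_force: [0.3, 0.5, 0.2]
width: 0.588
```

Emit:
move_arm --commands '[[[0.4,-0.27,-0.137],0,0.05]]'

```text
time_s: 22.6
tcp_pos: [0.5764, 0.3485, 1.0115]
orientation: [-2.681, 0.068, -0.976]
contact_force: [-0.7, 0.2, 0.9]
width: 0.587
```

Run:
```python
from h import *
sh([]);
```

```text
tcp [0.5764 0.3485 1.0115] ang -0.1806 tilt [ 0.6362  0.2504 -0.7297] t 22.6 F [-0.7  0.2  0.9] q [ 0.626  0.355  0.059 -0.187  1.984  0.535]
```

```bash
cat > kin.py <<'E'
import numpy as np
from scipy.spatial.transform import Rotation as Ro
from scipy.optimize import least_squares
Rz=lambda a:Ro.from_euler('z',a).as_matrix();Ry=lambda a:Ro.from_euler('y',a).as_matrix()
G=[0,.5681,.4946,.29,.0586,.3315]
lo=np.array([-2.63,-.92,.06,-1.3,0,-3.02]);hi=np.array([2.63,2.1,2.66,4.44,2.69,3.02])
def fk(q,G=G):
    a,L2,L3,d1,off,Lt=G
    A=Rz(q[0])@Ry(q[1]);E=np.array([0,0,d1])+A@np.array([0,0,L2]);F=A@Ry(q[2])
    W=E+F@np.array([off,0,L3]);R=F@Rz(q[3])@Ry(q[4])@Rz(q[5])@Rz(np.pi)
    return W+R@np.array([0,0,Lt]),R,E,W
def ik(P,R,q0):
    def f(q):
        p,r,_,_=fk(q);return np.r_[p-P,Ro.from_matrix(R@r.T).as_rotvec(),1e-4*(q-q0)]
    s=least_squares(f,np.clip(q0,lo+1e-6,hi-1e-6),bounds=(lo,hi),xtol=1e-10,ftol=1e-10)
    return s.x,np.linalg.norm(s.fun[:6])
E
python3 - <<'E'
from kin import *; from h import *
o=r.observe();q=np.array(o["joint_pos"]);p,R,E,W=fk(q)
print(p,o["tcp_pos"]);Rm=cv2.Rodrigues(np.array(o["orientation"]))[0];print(R.round(3),Rm.round(3))
# targets
t=Rm[:,2];az=np.arctan2(t[1],t[0])
for s in(1,-1):
    x=s*np.array([-np.sin(az),np.cos(az),0]);y=np.cross(t,x);Rt=np.c_[x,y,t]
    turn=Ro.from_matrix(Rm.T@Rt).as_rotvec();print("turn",turn)
    for name,P in dict(vial=(.667,.077,.082),pre=(.55,.03,.12),tray=(.60,-.34,.08),mid=(.45,-.15,.35)).items():
        best=[]
        for q3 in(-1,0,1,2,3,4):
          for q5 in (-2.,0,2.):
            z,e=ik(np.array(P),Rt,np.array([0,.4,2.3,q3,.4,q5])); 
            if e<1e-3: best.append(tuple(z.round(2)))
        print(name,set(best))
E
```

```text
[0.575429   0.34662774 1.01010041] [0.57641394 0.34852004 1.01153077]
[[ 0.77   0.053  0.636]
 [-0.141 -0.958  0.25 ]
 [ 0.623 -0.282 -0.73 ]] [[ 0.77   0.053  0.636]
 [-0.141 -0.958  0.25 ]
 [ 0.623 -0.282 -0.73 ]]
turn [ 2.83923292e-16  2.20536743e-18 -1.99615228e+00]
vial {(np.float64(-0.01), np.float64(0.5), np.float64(2.15), np.float64(2.26), np.float64(0.34), np.float64(2.13))}
pre {(np.float64(-0.16), np.float64(0.31), np.float64(2.37), np.float64(2.1), np.float64(0.41), np.float64(2.17))}
tray {(np.float64(-0.83), np.float64(0.61), np.float64(1.89), np.float64(1.22), np.float64(0.75), np.float64(2.53))}
mid set()
turn [ 1.96257372e-18 -2.52665558e-16  1.14544037e+00]
vial {(np.float64(-0.01), np.float64(0.5), np.float64(2.15), np.float64(2.26), np.float64(0.34), np.float64(-1.01))}
pre {(np.float64(-0.16), np.float64(0.31), np.float64(2.37), np.float64(2.1), np.float64(0.41), np.float64(-0.97))}
tray {(np.float64(-0.83), np.float64(0.61), np.float64(1.89), np.float64(1.22), np.float64(0.75), np.float64(-0.62))}
mid {(np.float64(-0.77), np.float64(-0.16), np.float64(2.16), np.float64(0.85), np.float64(0.98), np.float64(-0.01))}
```

Run:
```python
from kin import *; from h import *
o=r.observe();q=np.array(o["joint_pos"]);Rm=cv2.Rodrigues(np.array(o["orientation"]))[0];P=np.array(o["tcp_pos"])
wp=[(.50,.05,.70,1.0),(.45,-.15,.40,1.145),(.50,-.03,.2,1.145),(.517,.018,.084,1.145),(.666,.077,.084,1.145)]
cur=P.copy();ct=0;lim=.7*np.array([2.22,2.22,2.79,3.14,3.14,3.14])*.1
for w in wp:
    w=np.array(w);n=int(max(np.ceil(np.linalg.norm(w[:3]-cur)/.05),np.ceil(abs(w[3]-ct)/.15)));m=0;mn=np.zeros(6)
    for i in range(1,n+1):
        X=cur+(w[:3]-cur)*i/n;tt=ct+(w[3]-ct)*i/n
        z,e=ik(X,Rm@Rz(tt),q);mn=np.maximum(mn,abs(z-q)/lim);q=z
        if e>1e-3: print("err",X,e)
    cur=w[:3];ct=w[3];print(w,n,q.round(2),"speedfrac",mn.round(2),"elbow",fk(q)[2].round(2),"wrist",fk(q)[3].round(2))
    print("shift",(Rm.T@(cur-P)).round(4))
```

```text
[0.5  0.05 0.7  1.  ] 9 [-0.11 -0.35  1.56  0.34  1.25  0.94] speedfrac [0.74 1.26 2.06 0.37 0.95 0.55] elbow [-0.19  0.02  0.82] wrist [ 0.29 -0.03  0.94]
shift [-0.2109  0.3698  0.104 ]
[ 0.45  -0.15   0.4    1.145] 8 [-0.77 -0.21  2.09  0.79  1.06  0.09] speedfrac [0.57 0.35 0.45 0.29 0.15 0.51] elbow [-0.09  0.08  0.85] wrist [ 0.24 -0.23  0.64]
shift [-0.4081  0.6433  0.241 ]
[ 0.5   -0.03   0.2    1.145] 5 [-0.37  0.06  2.38  1.38  0.49 -0.38] speedfrac [0.54 0.58 0.37 1.08 0.56 0.94] elbow [ 0.03 -0.01  0.86] wrist [ 0.29 -0.11  0.44]
shift [-0.511   0.5875  0.4488]
[0.517 0.018 0.084 1.145] 3 [-0.21  0.39  2.44  2.27  0.52 -1.22] speedfrac [0.35 0.77 0.16 1.46 0.24 1.39] elbow [ 0.21 -0.05  0.81] wrist [ 0.31 -0.07  0.33]
shift [-0.5769  0.5751  0.5563]
[0.666 0.077 0.084 1.145] 4 [-0.01  0.5   2.15  2.25  0.34 -1.  ] speedfrac [0.41 0.19 0.39 0.15 0.21 0.32] elbow [ 0.27 -0.    0.79] wrist [ 0.46 -0.01  0.33]
shift [-0.4705  0.5266  0.6659]
```

Emit:
move_arm --commands '[[[-0.02,0.04,0.01],0.1,0.06],[[-0.04,0.08,0.02],0.2,0.06],[[-0.07,0.12,0.035],0.3,0.06],[[-0.09,0.16,0.045],0.42,0.06],[[-0.115,0.2,0.057],0.54,0.06],[[-0.14,0.245,0.07],0.66,0.06],[[-0.165,0.285,0.08],0.78,0.06],[[-0.19,0.33,0.092],0.9,0.06],[[-0.211,0.37,0.104],1.0,0.06],[[-0.235,0.404,0.121],1.05,0.06],[[-0.26,0.438,0.138],1.1,0.06],[[-0.285,0.472,0.155],1.145,0.06],[[-0.31,0.506,0.172],1.145,0.06],[[-0.335,0.54,0.19],1.145,0.06],[[-0.36,0.575,0.207],1.145,0.06],[[-0.385,0.61,0.224],1.145,0.06],[[-0.408,0.643,0.241],1.145,0.06],[[-0.408,0.643,0.241],1.145,0.06]]' --grip_force 40

```text
time_s: 24.4
tcp_pos: [0.4467, -0.1507, 0.3958]
orientation: [-2.04, 1.391, -0.544]
contact_force: [0.3, 0.8, 0.5]
width: 0.704
```

Run:
```python
from h import *
sh([(.50,-.03,.2),(.517,.018,.084),(.666,.077,.084)])
o=r.observe();print(cv2.Rodrigues(np.array(o["orientation"]))[0].round(3))
shot('side','b9',(110,90,200,150),4);
shot('top','a9',(90,110,200,150),4);
```

```text
tcp [ 0.4467 -0.1507  0.3958] ang -1.1967 tilt [ 0.632   0.2493 -0.7337] t 24.4 F [0.3 0.8 0.5] q [-0.788 -0.214  2.097  0.792  1.068  0.079]
(0.5, -0.03, 0.2) -> [-0.0926  0.0644  0.2074] turn None
(0.517, 0.018, 0.084) -> [-0.1309  0.1188  0.3152] turn None
(0.666, 0.077, 0.084) -> [-0.1313  0.0012  0.4241] turn None
[[ 0.365 -0.683  0.632]
 [-0.931 -0.267  0.249]
 [-0.001 -0.679 -0.734]]
```

View pics/a9.png

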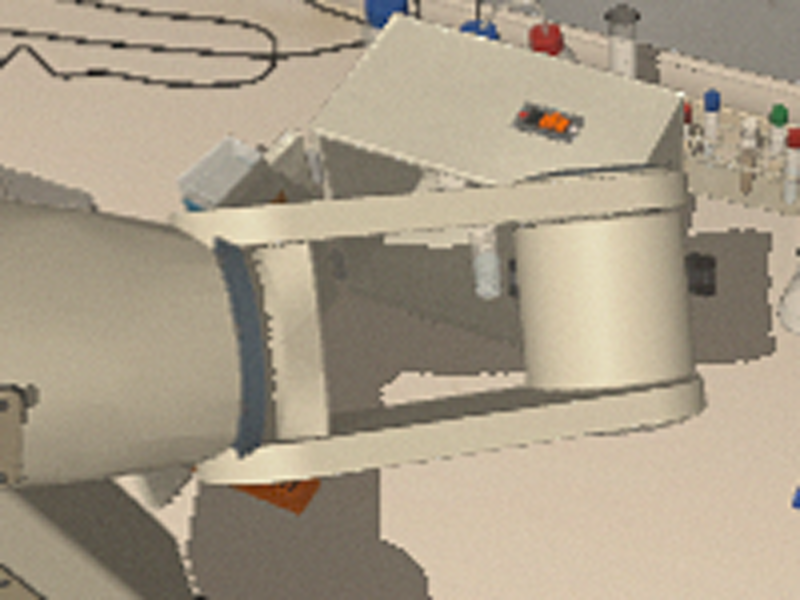

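View pics/b9.png

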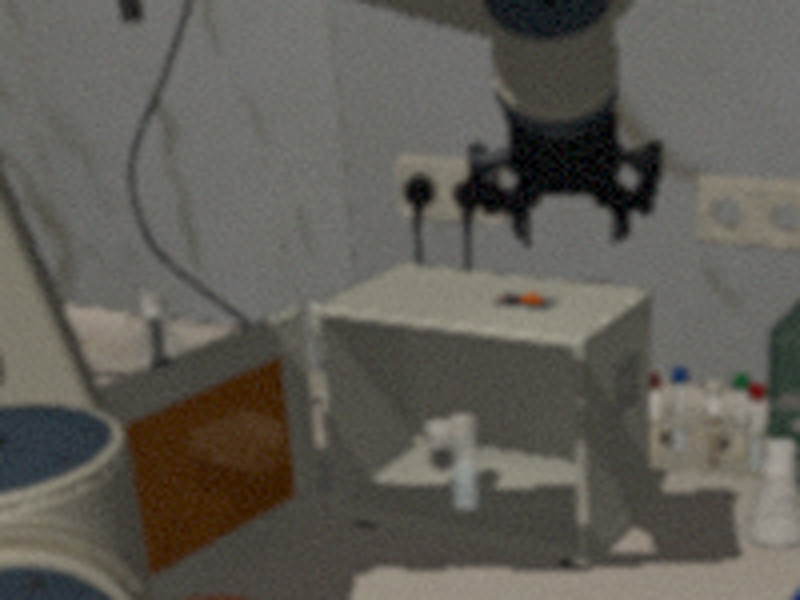

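The tool now points forward and down (side crop, fingers at (570,220)); the vial stands at (464,460), and the door and wedge are unchanged. I'll refine the vial position.

Run:
```python
from h import *
def ov(n,src,box,f,out,cands):
    x,y,w,h=box;im=cv2.imread(src)[y:y+h,x:x+w];im=cv2.convertScaleAbs(cv2.resize(im,None,fx=f,fy=f,interpolation=cv2.INTER_CUBIC),alpha=1.6)
    for (vx,vy,z0),c in cands:
        for z in(z0,z0+.098):
            a=np.linspace(0,2*np.pi,40);P=np.c_[vx+.014*np.cos(a),vy+.014*np.sin(a),0*a+z]
            uv=((proj(n,P)-[x,y]+.5)*f-.5).round().astype(int);cv2.polylines(im,[uv],True,c,1)
    cv2.imwrite(out,im)
c=[((.659,.074,.032),(0,0,255))]
ov("side","pics/b9_full.png",(205,180,50,45),14,"pics/o1.png",c)
ov("top","pics/a8_full.png",(190,155,50,45),14,"pics/o2.png",c)
```

View pics/o1.png

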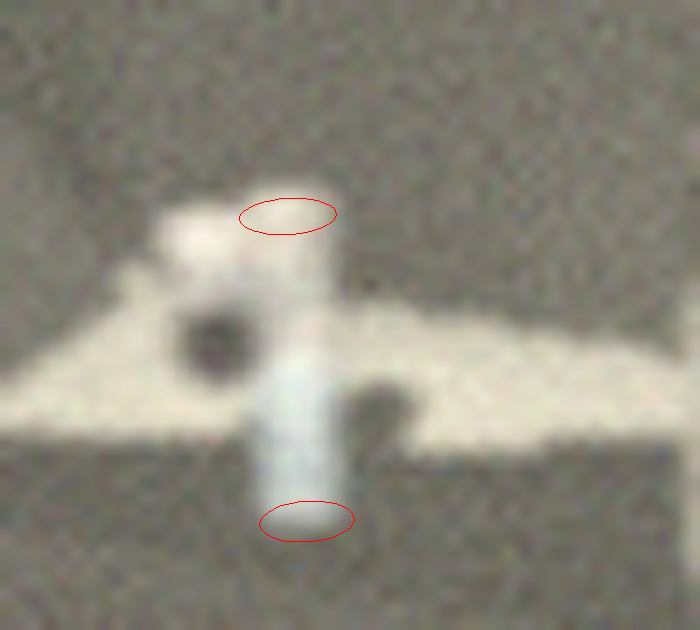

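View pics/o2.png

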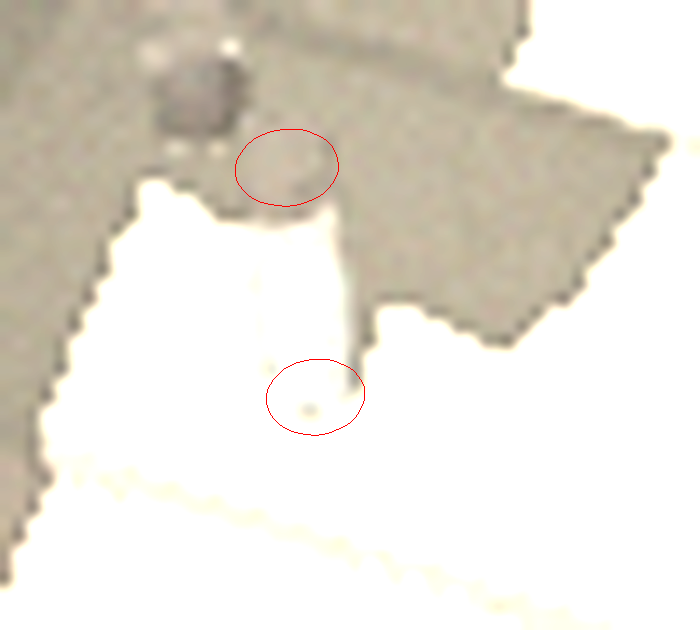

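Run:
```python
from h import *
print(onz("side",(219.3,196.8),.08),onz("top",(204.3,159),.08),onz("top",(204.3,161.8),.055))
b=proj("side",(.659,.074,.08))[0];print(proj("side",(.664,.074,.08))[0]-b,proj("side",(.659,.079,.08))[0]-b)
b=proj("top",(.659,.074,.08))[0];print(proj("top",(.664,.074,.08))[0]-b,proj("top",(.659,.079,.08))[0]-b)
sh([(.50,-.03,.2),(.52,.019,.084),(.60,.052,.084),(.669,.078,.084)])
```

```text
[0.73937637 0.14868096 0.08      ] [0.72673369 0.134616   0.08      ] [0.73281003 0.14003712 0.055     ]
[ 0.56931887 -0.46211417] [-1.07434337 -0.17178758]
[ 0.53026619 -0.91136804] [-1.17003618 -0.344673  ]
tcp [ 0.4477 -0.1503  0.3977] ang -1.1971 tilt [ 0.6328  0.2495 -0.733 ] t 24.5 F [ 0.3 -0.5  0. ] q [-0.785 -0.215  2.094  0.792  1.069  0.084]
(0.5, -0.03, 0.2) -> [-0.0925  0.0668  0.208 ] turn None
(0.52, 0.019, 0.084) -> [-0.1307  0.119   0.3179] turn None
(0.6, 0.052, 0.084) -> [-0.1322  0.0555  0.3768] turn None
(0.669, 0.078, 0.084) -> [-0.1312  0.0015  0.4269] turn None
```

Emit:
move_arm --commands '[[[-0.02,0.013,0.042],0,0.06],[[-0.038,0.026,0.083],0,0.06],[[-0.056,0.04,0.125],0,0.06],[[-0.074,0.053,0.166],0,0.06],[[-0.0925,0.067,0.208],0,0.06],[[-0.105,0.084,0.245],0,0.06],[[-0.118,0.102,0.281],0,0.06],[[-0.131,0.119,0.318],0,0.06],[[-0.131,0.119,0.318],0,0.06],[[-0.131,0.119,0.318],0,0.06]]' --grip_force 40

```text
time_s: 25.5
tcp_pos: [0.5227, 0.0214, 0.0845]
orientation: [-2.04, 1.387, -0.546]
contact_force: [-0.9, 0.7, -0.9]
width: 0.701
```

Run:
```python
from h import *
sh([(.60,.052,.084),(.669,.079,.084)])
o=r.observe();print(cv2.Rodrigues(np.array(o["orientation"]))[0].round(3))
shot('side','b10',(170,130,110,85),7);
shot('top','a10',(150,130,110,85),7);
```

```text
tcp [0.5227 0.0214 0.0845] ang -1.194 tilt [ 0.6338  0.2507 -0.7318] t 25.5 F [-0.9  0.7 -0.9] q [-0.203  0.398  2.431  2.275  0.512 -1.219]
(0.6, 0.052, 0.084) -> [ 0.     -0.0605  0.057 ] turn None
(0.669, 0.079, 0.084) -> [ 0.0003 -0.1148  0.1075] turn None
[[ 0.368 -0.68   0.634]
 [-0.93  -0.269  0.251]
 [ 0.    -0.682 -0.732]]
```

View pics/b10.png

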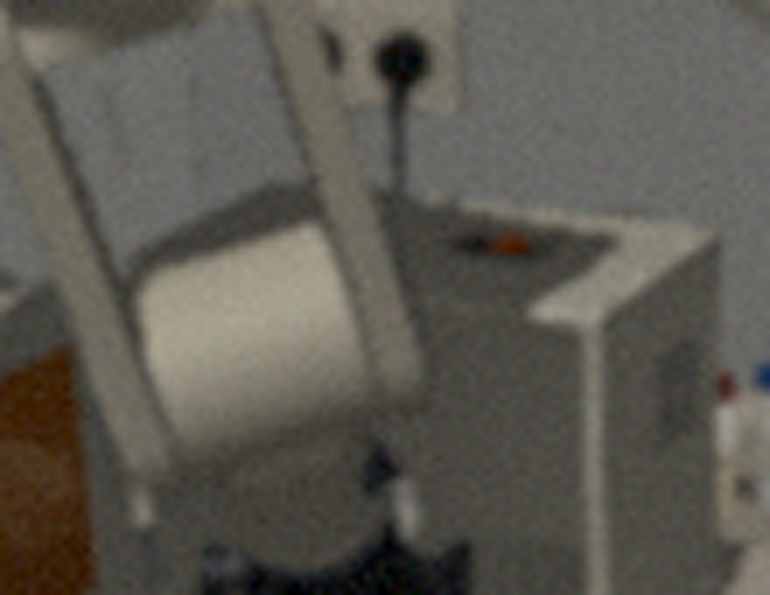

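View pics/a10.png

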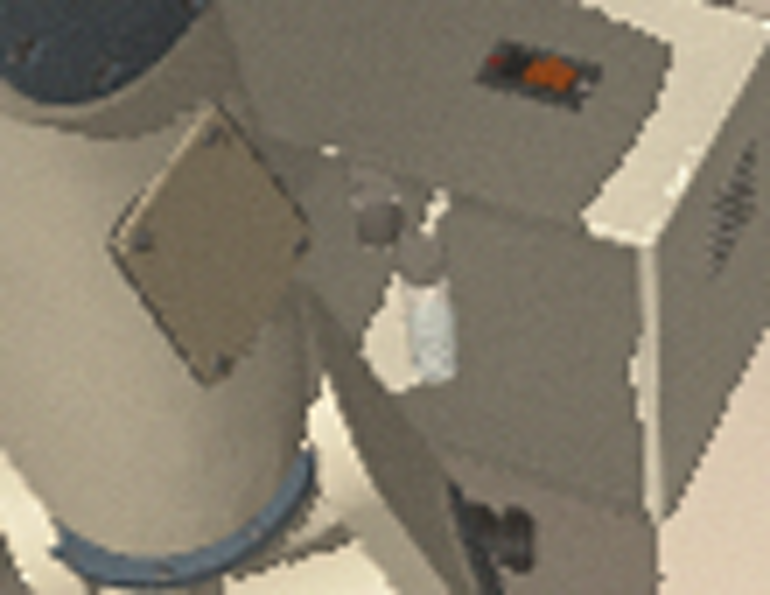

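The view is clear: the vial's cap is at (423,262) in the top crop and the fingers are in front of the opening. Go in.

Emit:
move_arm --commands '[[[0,-0.025,0.023],0,0.06],[[0,-0.05,0.047],0,0.06],[[0,-0.072,0.067],0,0.06],[[0,-0.09,0.084],0,0.06],[[0,-0.104,0.097],0,0.06],[[0,-0.104,0.097],0,0.06]]'

```text
time_s: 26.2
tcp_pos: [0.6582, 0.0733, 0.0898]
orientation: [-2.035, 1.381, -0.552]
contact_force: [-0.3, -0.2, 0.8]
width: 0.699
```

Run:
```python
from h import *
sh([(.671,.0805,.084)])
shot('side','b11',(190,150,80,65),9);
shot('top','a11',(170,130,80,65),9);
```

```text
tcp [0.6582 0.0733 0.0898] ang -1.1936 tilt [ 0.6395  0.2517 -0.7264] t 26.2 F [-0.3 -0.2  0.8] q [-0.028  0.484  2.17   2.25   0.354 -1.015]
(0.671, 0.0805, 0.084) -> [-0.002  -0.0066  0.0142] turn None
```

View pics/b11.png

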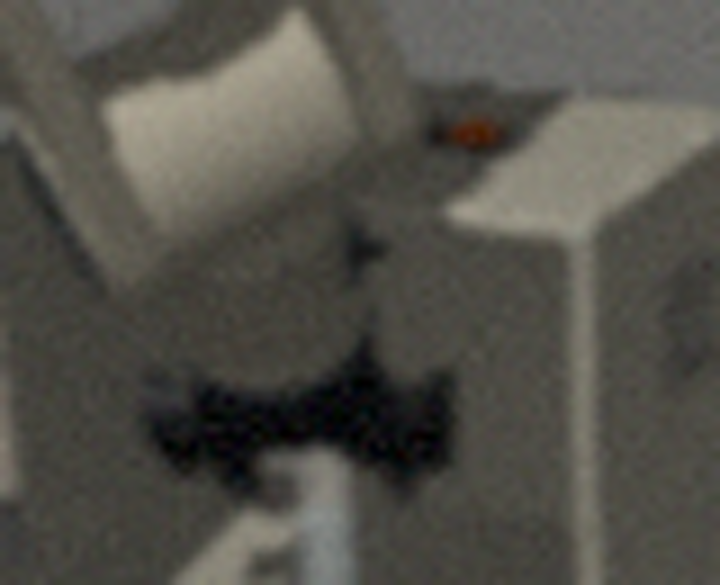

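View pics/a11.png

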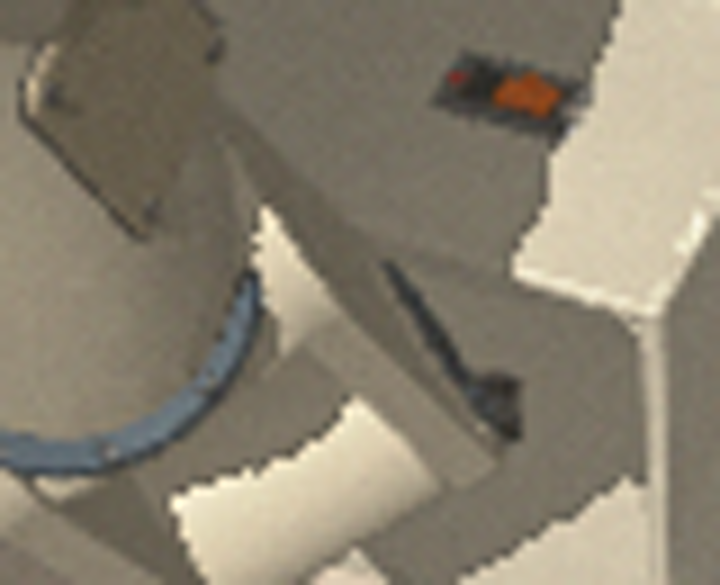

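The vial, at (325,500) in the side crop, is centred between the fingers at (240,480) and (400,480). A last advance, then close.

Emit:
move_arm --commands '[[[-0.001,-0.004,0.007],0,0.06],[[-0.001,-0.0066,0.013],0,0.06],[[-0.001,-0.0066,0.013],0,0.0],[[-0.001,-0.0066,0.013],0,0.0],[[-0.001,-0.0066,0.013],0,0.0],[[-0.001,-0.0066,0.013],0,0.0]]' --grip_force 35

```text
time_s: 26.9
tcp_pos: [0.6661, 0.0778, 0.0806]
orientation: [-2.039, 1.388, -0.546]
contact_force: [0.6, 0.0, -0.1]
width: 0.315
```

Run:
```python
from h import *
o=r.observe();print(o['width']*85.4)
sh([(.671,.0805,.10),(.60,.05,.11),(.50,.0,.12),(.45,-.15,.15)])
shot('side','b12',(190,150,80,65),9);
```

```text
26.881486873570672
tcp [0.6661 0.0778 0.0806] ang -1.1956 tilt [ 0.634   0.2498 -0.7318] t 26.9 F [ 0.6  0.  -0.1] q [-0.016  0.508  2.151  2.268  0.346 -1.021]
(0.671, 0.0805, 0.1) -> [-0.0008 -0.0173 -0.0104] turn None
(0.6, 0.05, 0.11) -> [ 0.0016  0.0324 -0.0704] turn None
(0.5, 0.0, 0.12) -> [ 0.0115  0.1071 -0.1536] turn None
(0.45, -0.15, 0.15) -> [ 0.1327  0.1609 -0.2447] turn None
```

View pics/b12.png

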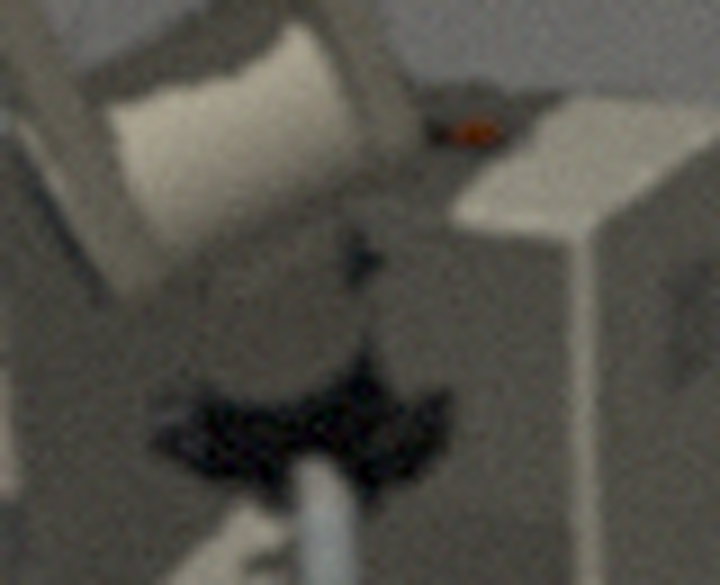

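The vial is gripped (26.9 mm against 28). Lift and carry it out.

Emit:
move_arm --commands '[[[0,-0.0035,-0.0035],0,0.0],[[0,-0.0065,-0.007],0,0.0],[[0,0.004,-0.025],0,0.0],[[0.001,0.018,-0.048],0,0.0],[[0.002,0.032,-0.07],0,0.0],[[0.005,0.057,-0.098],0,0.0],[[0.008,0.082,-0.126],0,0.0],[[0.0115,0.107,-0.154],0,0.0],[[0.0115,0.107,-0.154],0,0.0]]' --grip_force 45

```text
time_s: 27.85
tcp_pos: [0.496, -0.001, 0.1201]
orientation: [-2.039, 1.392, -0.545]
contact_force: [-0.8, -0.0, -1.2]
width: 0.312
```

Run:
```python
from h import *
o=r.observe();print(o['width']*85.4)
shot('side','b13',(150,150,160,120),5);shot('top','a13',(130,110,160,120),5)
from kin import *
o=r.observe();q=np.array(o["joint_pos"]);Rm=cv2.Rodrigues(np.array(o["orientation"]))[0];P=np.array(o["tcp_pos"])
# vial origin offset: TCP - vial axis base (initial) : at grasp TCP (.6661,.0778,.0806), grasp point = TCP-.011t
gp=np.array([.6661,.0778,.0806])-.011*Rm[:,2];print("grasp pt",gp)
sh([])
# tray target: vial base z .005, grasp point height above base = gp.z-.032
zt=.0045+gp[2]-.032-.011*.73
wp=[(.46,-.15,.2),(.55,-.33,.2),(.601,-.34,zt+.05),(.601,-.34,zt)]
lim=.7*np.array([2.22,2.22,2.79,3.14,3.14,3.14])*.1;cur=P.copy()
for w in wp:
    w=np.array(w);n=int(np.ceil(np.linalg.norm(w-cur)/.05));mn=np.zeros(6)
    for i in range(1,n+1):
        z,e=ik(cur+(w-cur)*i/n,Rm,q);mn=np.maximum(mn,abs(z-q)/lim);q=z
        if e>1e-3:print("err",e)
    cur=w;print(w.round(3),n,q.round(2),mn.round(2),"shift",(Rm.T@(w-P)).round(4),"wrist",fk(q)[3].round(2))
```

```text
26.66577049650771
grasp pt [0.65910951 0.07506441 0.0886405 ]
tcp [ 0.5001 -0.0007  0.1212] ang -1.1973 tilt [ 0.6355  0.2487 -0.731 ] t 27.95 F [ 0.7  0.2 -0.8] q [-0.289  0.271  2.452  2.006  0.481 -1.002]
[ 0.46 -0.15  0.2 ] 4 [-0.75  0.11  2.32  1.18  0.73 -0.48] [0.79 0.39 0.24 1.27 0.39 0.89] shift [ 0.1244  0.0134 -0.1203] wrist [ 0.25 -0.23  0.44]
[ 0.55 -0.33  0.2 ] 5 [-0.88  0.37  1.93  1.02  0.86 -0.39] [0.24 0.36 0.42 0.15 0.13 0.12] shift [ 3.248e-01  2.000e-04 -1.078e-01] wrist [ 0.34 -0.41  0.44]
[ 0.601 -0.34   0.103] 3 [-0.82  0.58  1.88  1.17  0.76 -0.55] [0.13 0.43 0.11 0.23 0.18 0.24] shift [ 0.3527  0.0343 -0.0071] wrist [ 0.39 -0.42  0.35]
[ 0.601 -0.34   0.053] 1 [-0.82  0.66  1.89  1.26  0.73 -0.68] [0.   0.54 0.03 0.42 0.14 0.57] shift [0.3527 0.0684 0.0295] wrist [ 0.39 -0.42  0.3 ]
```

View pics/b13.png

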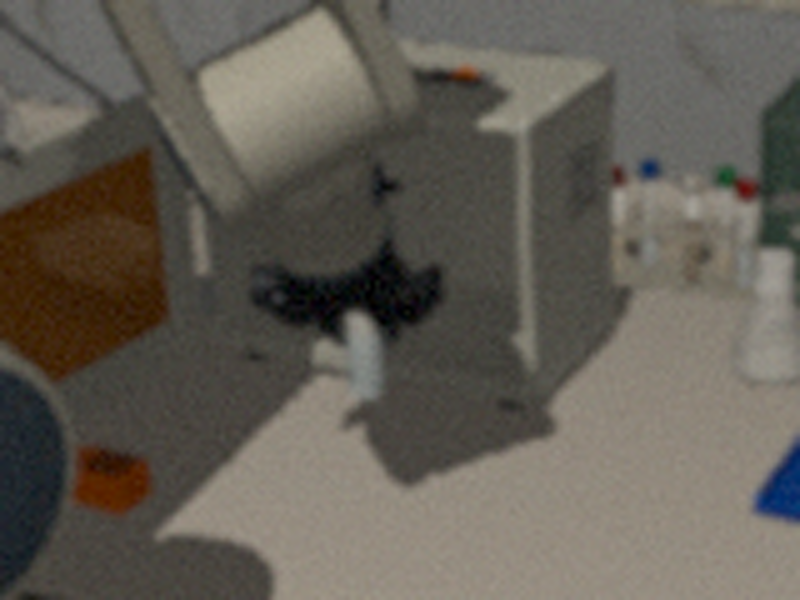

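View pics/a13.png

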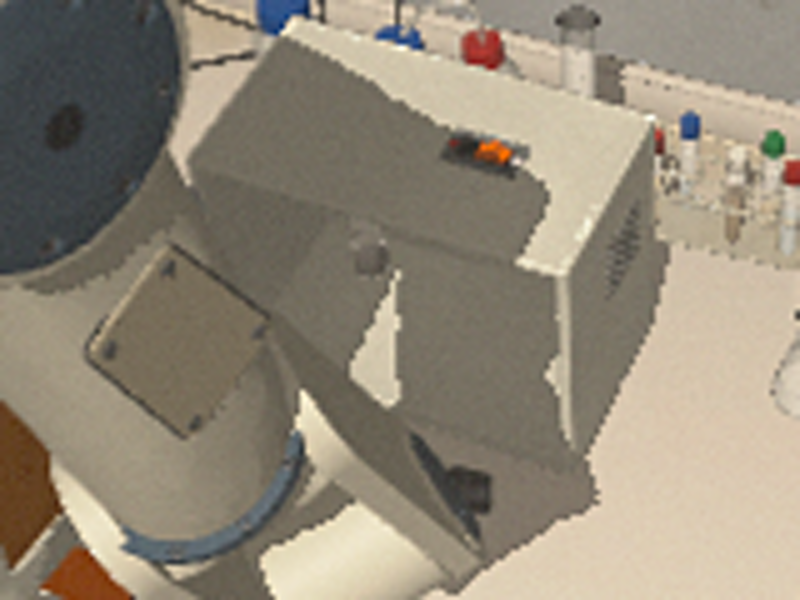

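The vial is out and held (side crop, (365,355)), and the wedge is still at (115,480). Carry it over to the tray.

Emit:
move_arm --commands '[[[0.025,0.003,-0.024],0,0.0],[[0.05,0.006,-0.048],0,0.0],[[0.075,0.009,-0.072],0,0.0],[[0.1,0.011,-0.096],0,0.0],[[0.124,0.013,-0.12],0,0.0],[[0.16,0.011,-0.118],0,0.0],[[0.2,0.009,-0.116],0,0.0],[[0.24,0.006,-0.113],0,0.0],[[0.28,0.003,-0.11],0,0.0],[[0.325,0.0,-0.108],0,0.0],[[0.336,0.012,-0.07],0,0.0],[[0.346,0.024,-0.035],0,0.0],[[0.353,0.034,-0.007],0,0.0],[[0.353,0.034,-0.007],0,0.0],[[0.353,0.034,-0.007],0,0.0]]'

```text
time_s: 29.45
tcp_pos: [0.6025, -0.3386, 0.1022]
orientation: [-2.039, 1.387, -0.545]
contact_force: [-0.1, 0.2, 0.1]
width: 0.311
```

Run:
```python
from h import *
o=r.observe();print(o['width']*85.4)
sh([(.601,-.34,.103),(.601,-.34,.053)])
shot('side','b14',(280,180,100,80),8);shot('top','a14',(260,170,100,80),8)
```

```text
26.520180867578095
tcp [ 0.6025 -0.3386  0.1022] ang -1.1941 tilt [ 0.6337  0.2516 -0.7315] t 29.45 F [-0.1  0.2  0.1] q [-0.828  0.58   1.885  1.172  0.763 -0.56 ]
(0.601, -0.34, 0.103) -> [ 0.0008  0.0009 -0.0019] turn None
(0.601, -0.34, 0.053) -> [0.0009 0.035  0.0347] turn None
```

View pics/b14.png

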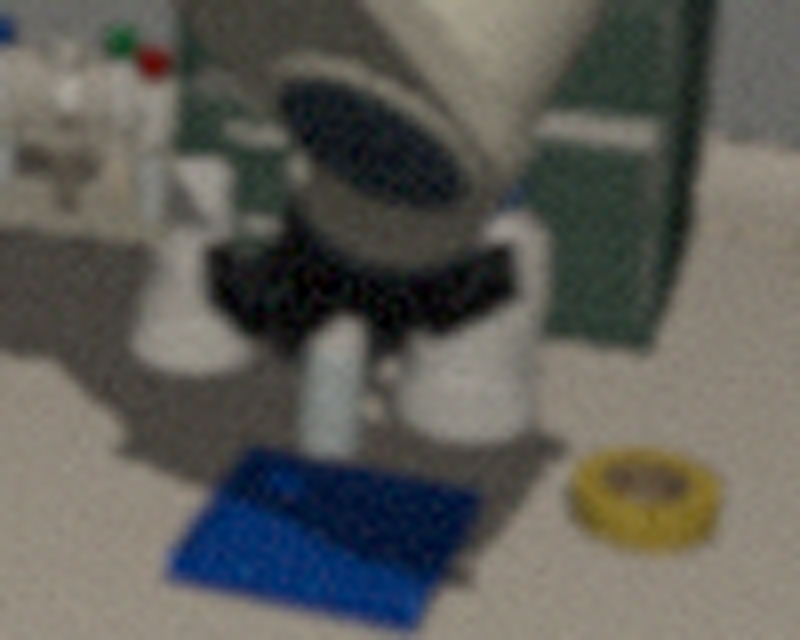

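View pics/a14.png

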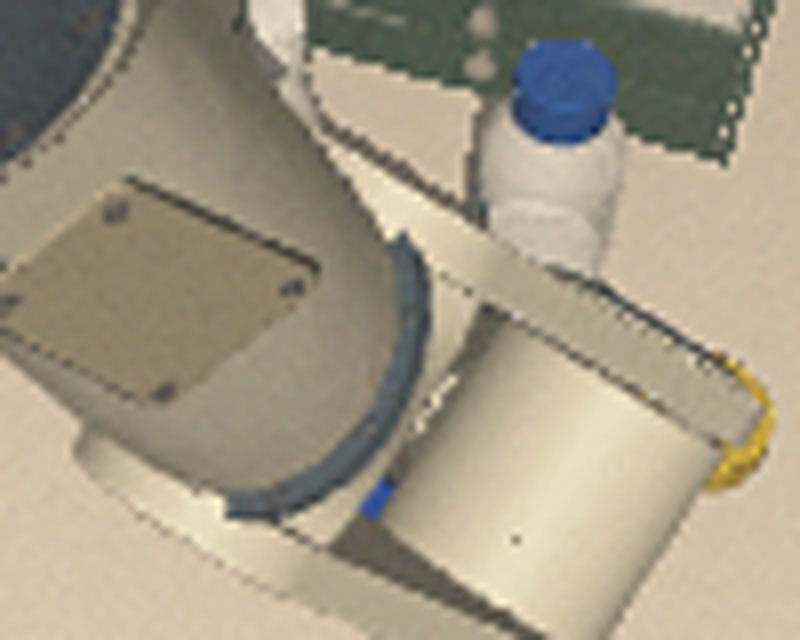

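Run:
```python
from h import *
g=np.array([.5955,-.341,.0535])
for z in(0,.05,.098): print((proj("side",g+[0,0,z])-[280,180]+.5)*8-.5)
# tilted 0.1 about jaw axis (base swings toward approach dir d)
d=np.array([.93,.366,0])
for th in(-.15,.15):
    b=g+[0,0,.0566]-.0566*np.array([*(d[:2]*np.sin(th)),np.cos(th)]);t=g+[0,0,.0566]+.0414*np.array([*(d[:2]*np.sin(th)),np.cos(th)])
    print(th,(proj("side",np.array([b,t]))-[280,180]+.5)*8-.5)
x=cv2.imread("pics/b14_full.png")[205:245,305:345];cv2.imwrite("pics/v5.png",cv2.convertScaleAbs(cv2.resize(x,None,fx=15,fy=15,interpolation=cv2.INTER_CUBIC),alpha=1.6))
print((proj("side",g)-[305,205])*15,(proj("side",g+[0,0,.098])-[305,205])*15)
```

```text
[[330.43202551 453.03511794]]
[[335.69896587 352.74198027]]
[[340.84284925 253.46763583]]
-0.15 [[328.04635546 442.68941734]
 [342.71595318 260.46654787]]
0.15 [[332.97962651 460.98040118]
 [338.88653201 248.47517139]]
[[237.99754784 467.87834613]] [[257.51784235  93.68931719]]
```

View pics/v5.png

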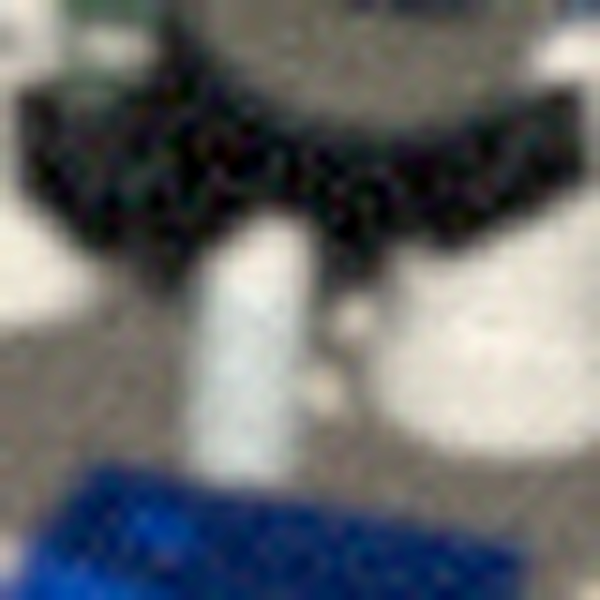

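Emit:
move_arm --commands '[[[0,0.012,0.012],0,0.0],[[0,0.022,0.022],0,0.0],[[0,0.028,0.028],0,0.0],[[0,0.031,0.031],0,0.0],[[0,0.032,0.032],0,0.0],[[0,0.032,0.032],0,0.0]]'

```text
time_s: 30.15
tcp_pos: [0.6006, -0.3401, 0.0578]
orientation: [-2.039, 1.388, -0.547]
contact_force: [0.6, 0.3, -0.9]
width: 0.316
```

Emit:
move_arm --commands '[[[0,0.0015,0.0015],0,0.0],[[0,0.0015,0.0015],0,0.0]]'

```text
time_s: 30.35
tcp_pos: [0.6004, -0.34, 0.0553]
orientation: [-2.039, 1.388, -0.547]
contact_force: [-0.7, 0.3, -0.6]
width: 0.31
```

Emit:
move_arm --commands '[[[0,0.0015,0.0015],0,0.0],[[0,0.0015,0.0015],0,0.0]]'

```text
time_s: 30.55
tcp_pos: [0.6005, -0.3401, 0.0532]
orientation: [-2.038, 1.388, -0.547]
contact_force: [0.1, -0.6, 2.0]
width: 0.315
```

Emit:
move_arm --commands '[[[0,0.001,0.001],0,0.0],[[0,0.001,0.001],0,0.0]]'

```text
time_s: 30.75
tcp_pos: [0.6008, -0.34, 0.0531]
orientation: [-2.037, 1.386, -0.548]
contact_force: [-5.8, 0.9, 11.7]
width: 0.314
```

Emit:
move_arm --commands '[[[0,-0.0008,-0.0008],0,0.0],[[0,-0.0008,-0.0008],0,0.035],[[0,-0.0008,-0.0008],0,0.045],[[0,-0.0008,-0.0008],0,0.06],[[0,-0.0008,-0.0008],0,0.06]]'

```text
time_s: 31.25
tcp_pos: [0.6002, -0.3398, 0.0524]
orientation: [-2.039, 1.388, -0.546]
contact_force: [0.6, -0.1, -0.5]
width: 0.702
```

Run:
```python
from h import *
o=r.observe();print(o['width']*85.4)
sh([])
shot('side','b15',(290,190,80,65),9)
```

```text
59.94047910646749
tcp [ 0.6002 -0.3398  0.0524] ang -1.1955 tilt [ 0.6342  0.2501 -0.7316] t 31.25 F [ 0.6 -0.1 -0.5] q [-0.832  0.664  1.892  1.263  0.732 -0.687]
```

View pics/b15.png

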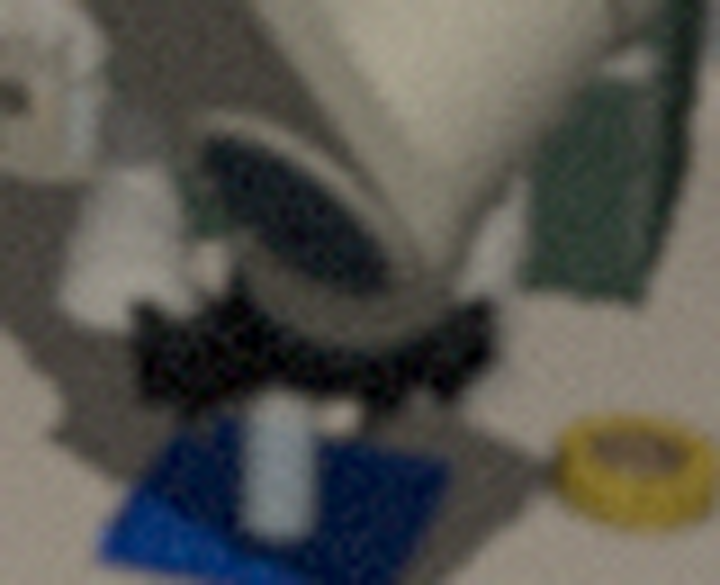

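The vial stands in the tray (side crop (280,470)) with the fingers clear of it. Back out.

Emit:
move_arm --commands '[[[0,0.015,-0.014],0,0.06],[[0,0.03,-0.028],0,0.06],[[0,0.055,-0.055],0,0.06],[[0,0.073,-0.08],0,0.06],[[0,0.085,-0.12],0,0.06],[[0,0.085,-0.16],0,0.06],[[0,0.085,-0.2],0,0.06],[[0,0.085,-0.24],0,0.06],[[0,0.085,-0.24],0,0.06]]'

```text
time_s: 32.2
tcp_pos: [0.3887, -0.4259, 0.1738]
orientation: [-2.04, 1.39, -0.554]
contact_force: [0.1, 0.6, 1.2]
width: 0.704
```

Run:
```python
from h import *
sh([])
shot('side','b16',(110,130,260,190),3);shot('top','a16',(100,110,260,190),3)
```

```text
tcp [ 0.3887 -0.4259  0.1738] ang -1.1984 tilt [ 0.6364  0.244  -0.7317] t 32.2 F [0.1 0.6 1.2] q [-1.24   0.422  1.944  0.909  1.041 -0.633]
```

View pics/b16.png

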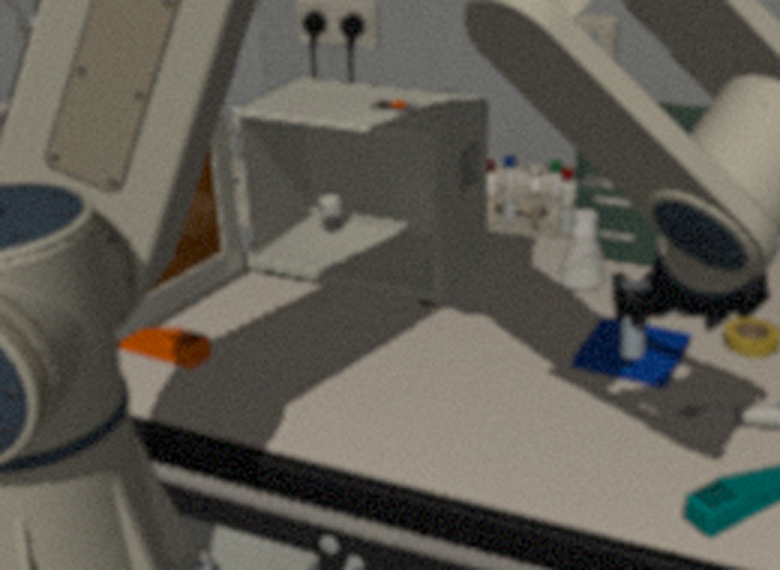

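View pics/a16.png

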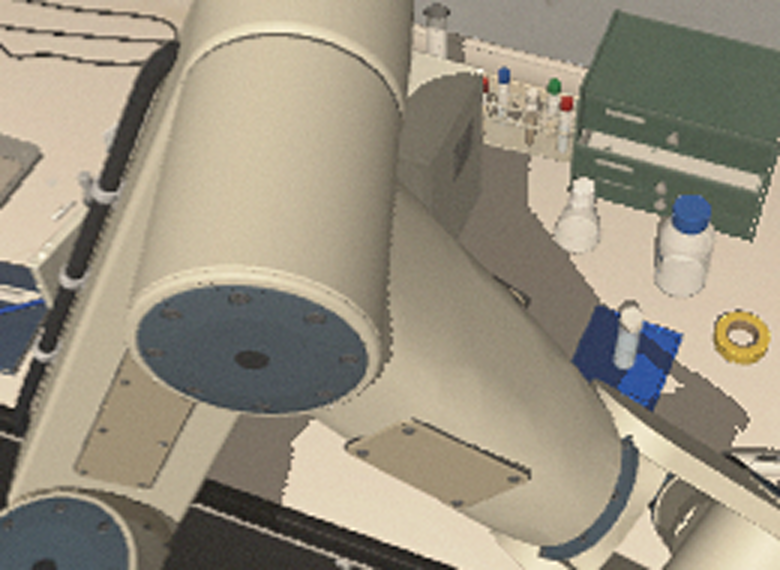

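Run:
```python
from h import *
print(onz("top",(100+627/3,110+362/3),.006), onz("side",(110+632/3,130+355/3),.006))
sh([(.40,-.40,.45)])
```

```text
[ 0.5949742  -0.34770456  0.006     ] [ 0.59198209 -0.34341812  0.006     ]
tcp [ 0.3899 -0.4234  0.1709] ang -1.1969 tilt [ 0.6351  0.248  -0.7316] t 32.3 F [ 0.4 -0.1 -0.9] q [-1.237  0.426  1.946  0.912  1.039 -0.634]
(0.4, -0.4, 0.45) -> [-0.0177 -0.2035 -0.192 ] turn None
```

Emit:
move_arm --commands '[[[0,-0.03,-0.03],0,0.06],[[0,-0.065,-0.065],0,0.06],[[-0.005,-0.1,-0.095],0,0.06],[[-0.01,-0.135,-0.13],0,0.06],[[-0.015,-0.17,-0.16],0,0.06],[[-0.018,-0.2,-0.19],0,0.06],[[-0.018,-0.2,-0.19],0,0.06],[[-0.018,-0.2,-0.19],0,0.06],[[-0.018,-0.2,-0.19],0,0.06]]'

```text
time_s: 33.2
tcp_pos: [0.3994, -0.399, 0.4433]
orientation: [-2.037, 1.388, -0.542]
contact_force: [-0.7, 0.1, -1.2]
width: 0.698
```

Run:
```python
from h import *
sh([])
shot('side','b17',(110,130,260,190),3);shot('top','a17',(100,110,260,190),3)
for n in("a8","a17"):
    x=cv2.imread(f"pics/{n}_full.png")[120:240,90:220];cv2.imwrite(f"pics/{n}_d.png",cv2.resize(x,None,fx=5,fy=5,interpolation=cv2.INTER_CUBIC))
# post top px -> door angle (post at r .19)
```

```text
tcp [ 0.3994 -0.399   0.4433] ang -1.1946 tilt [ 0.6331  0.2529 -0.7316] t 33.2 F [-0.7  0.1 -1.2] q [-1.204  0.091  1.714  0.762  1.409 -0.165]
```

View pics/b17.png

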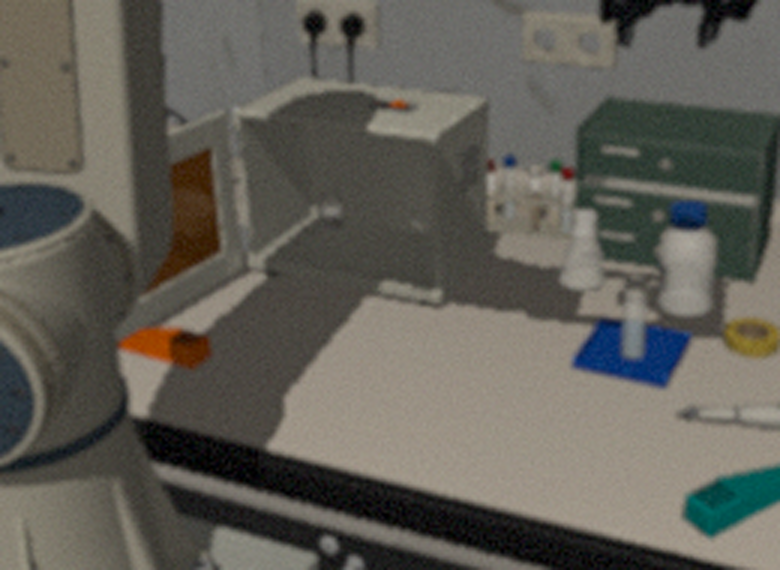

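View pics/a17_d.png

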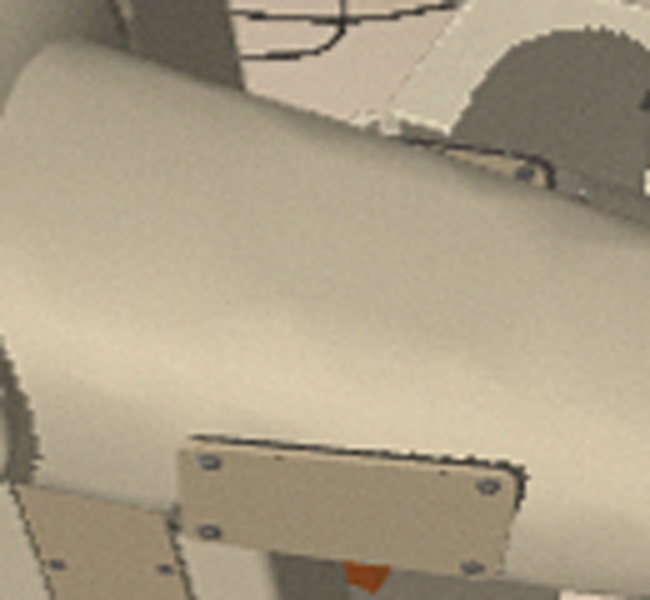

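View pics/a8_d.png

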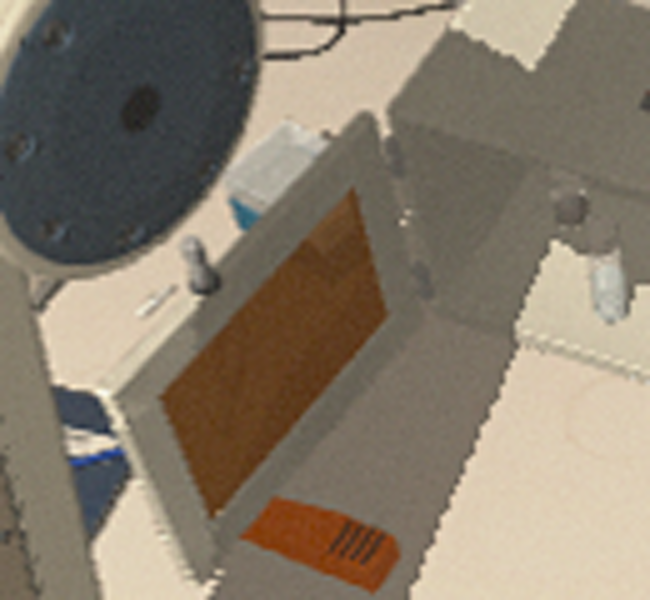

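Run:
```python
from h import *
P=onz("top",(90+190/5,120+242/5),.29);v=P[:2]-[.623,.217];print(P,np.hypot(*v),(np.arctan2(-.19,-.014)-np.arctan2(v[1],v[0]))%(2*np.pi))
for n,b in(("b7",(165,165,40,40)),("b17",(165,165,40,40))):
    x,y,w,h=b;cv2.imwrite(f"pics/{n}_e.png",cv2.resize(cv2.imread(f"pics/{n}_full.png")[y:y+h,x:x+w],None,fx=10,fy=10))
d=cv2.hconcat([cv2.imread("pics/b7_e.png"),cv2.imread("pics/b17_e.png")]);cv2.imwrite("pics/cmp.png",d)
```

```text
[0.43097896 0.24988521 0.29      ] 0.19481662287220758 1.6668579862785249
```

View pics/cmp.png

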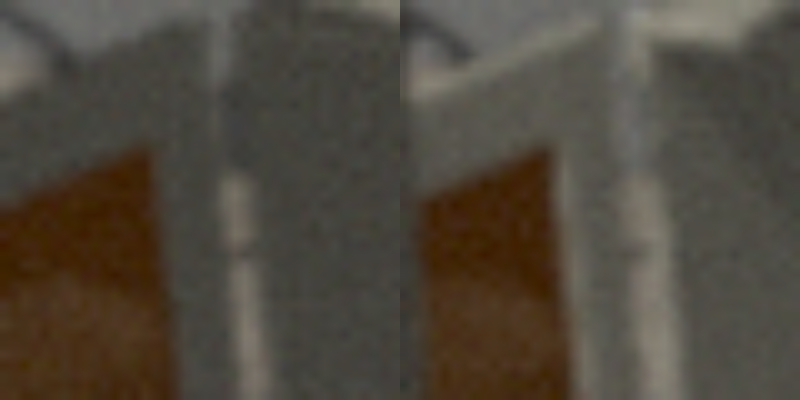

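The door is at about 1.67 rad and looks the same at t=33 s as it did at t=15 s: the pane corner is at (155,150) in both crops. The vial is upright near the middle of the tray, and the arm touches nothing. Handing in.

```bash
python3 -c "
from bench import r
print(r.hand_in())"
```

```text
the job is handed in; nothing more can be done
None
```

The job is done and handed in at about 33 s of the 72 s; the hand-in gave no verdict.

**What I did**
- **Switch:** I slid it across to the white dot with the door shut. It stopped at 8 N against its end.
- **Door:** I pulled it open by the post to about 1.72 rad and pushed the orange wedge under it.
- **Vial:** I lifted it out of the cabinet and stood it upright in the blue tray.

The moves can only turn the tool about its own axis, so it could not be tilted directly to get under the roof. I got a forward tilt of about 0.75 rad by pulling repeatedly against the reach limit high in free air, where the arm gives up some orientation. This relied on how the arm behaves when a pose is out of reach.

**Last checks**
- **Door:** it measured about 1.67 rad at 17 s. The pane's corner was in the same place in the side view at 15 s and 33 s. In the last top view the arm hid the door and nearly all of the wedge, so I could not repeat the angle measurement.
- **Vial:** it looks upright, within about 6 mm of the tray's middle as measured by both cameras.
- **Switch, jar and flask:** the ridge was still at the white dot. The jar and the Erlenmeyer flask looked in place, though I did not measure them.
- **Arm:** it was well clear of everything, with contact force near zero.

**What disagreed:** the two cameras differed by a few millimetres on the vial's depth in the cabinet and on the cabinet's height. Touching the roof settled the height, and the grip width of 26.9 mm (vial 28 mm) confirmed the grasp.

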